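# Wedge the guard gate open and load the telemetry battery cradle

### The job

Swing the guard gate of the battery cradle right round to its open stop, then tap the orange wedge square in under its lower edge, from the side it would swing shut towards, until the panel rides up some 3 mm and stays jammed. After that take the spent grey-white packs out of the cradle into the red bin and load every blue pack from the bench, one to a bay: push the black end back against the spring contact and drop the brass end in behind the front lip, so that it lies flat. Leave the gate wedged open and the other things on the bench where they are.

Things in the scene. Friction and masses are not known exactly. Their poses are not given: they have to be found in the camera images.
- gate (a joint): swing of the yellow-framed guard gate about its upright hinge, rad: 0 = shut across the front of the cradle (panel running from the hinge along the cradle's -y), growing as the free end swings out towards the cradle's -x and on round (clockwise seen from above) to the stop at 2.75, where it points out beside the cradle. Light friction: it stays where it is left
- gate_lift (a joint): how far the gate panel has ridden up its hinge, m: 0 = down on its rest; up to 0.008. Weight and a spring (2 N plus 1.2 N per mm) press it down, so a wedge driven under it is clamped
- gate_hinge (a point): point on the gate's hinge axis at table height; its axes are the cradle's
- gate_handle (a point): middle of the part to grip of the gate's handle: an upright round red post 16 mm thick on top of the panel near its free end, 145 mm from the hinge axis, standing from 95 to 136 mm above the table; this point is 118 mm above the table. The panel below it is 6 mm thick, 95 mm high
- gate_foot (a point): point on the gate's rounded lower rubber edge (10 mm thick, running from 20 to 157 mm from the hinge axis), 100 mm from the hinge axis. With the panel down it is 13 mm above the table. Its x axis is square to the panel's face and swings with the gate: -x is the way the gate moves as it opens, so a wedge is driven in along -x
- wedge: orange hand wedge, 145 mm long, 26 mm wide, 0.11 kg. Origin: underside, below the middle of the grip block (70 mm long, 36 mm high, x from -35 to 35 mm). From x = 35 mm, where it is 22 mm thick, the blade slopes evenly down to its tip, 4 mm thick, at x = 110 mm. z up
- cradle: fixed battery cradle: black deck 10 mm thick (22 mm below the bay floors), 112 x 176 mm, with three bays side by side 56 mm apart and the hinge post of the gate at its front left corner; a white box 60 mm high stands at its back, 65 to 105 mm behind the origin. Origin: on the table under the middle; x points to the back (to the spring end of the bays), y to its left, z up
- bay0 (a point): left (+y) bay: where the middle of a seated pack's underside belongs, on a pedestal 20 mm wide, 32 mm above the table. Axes as the cradle's. Steel front lip: inner face at x = -26 mm, 10 mm above this floor. Relaxed sprung brass plate: face at x = +20 mm, 20 mm wide, 2 to 28 mm above this floor, 12 mm travel to +x, 0.5 N/mm; black plate at x 42 to 50 mm, 30 mm high
- bay1 (a point): middle bay: where the middle of a seated pack's underside belongs, on a pedestal 20 mm wide, 32 mm above the table. Axes as the cradle's. Steel front lip: inner face at x = -26 mm, 10 mm above this floor. Relaxed sprung brass plate: face at x = +20 mm, 20 mm wide, 2 to 28 mm above this floor, 12 mm travel to +x, 0.5 N/mm; black plate at x 42 to 50 mm, 30 mm high
- bay2 (a point): right (-y) bay: where the middle of a seated pack's underside belongs, on a pedestal 20 mm wide, 32 mm above the table. Axes as the cradle's. Steel front lip: inner face at x = -26 mm, 10 mm above this floor. Relaxed sprung brass plate: face at x = +20 mm, 20 mm wide, 2 to 28 mm above this floor, 12 mm travel to +x, 0.5 N/mm; black plate at x 42 to 50 mm, 30 mm high
- pack0: new battery pack, a block 52 x 28 x 24 mm (x, y, z), 0.09 kg, blue with a brass-coloured end at -x and a black end at +x; it may be absent (None). Origin: middle of the underside; z up
- pack0_brass (a point): middle of the brass-coloured end of pack0
- pack1: new battery pack, a block 52 x 28 x 24 mm (x, y, z), 0.09 kg, blue with a brass-coloured end at -x and a black end at +x; it may be absent (None). Origin: middle of the underside; z up
- pack1_brass (a point): middle of the brass-coloured end of pack1
- pack2: new battery pack, a block 52 x 28 x 24 mm (x, y, z), 0.09 kg, blue with a brass-coloured end at -x and a black end at +x; it may be absent (None). Origin: middle of the underside; z up
- pack2_brass (a point): middle of the brass-coloured end of pack2
- spent0: spent battery pack, grey-white, seated in bay0 at the start or absent (None); otherwise as the new packs, black end (+x) at the spring
- spent1: spent battery pack, grey-white, seated in bay1 at the start or absent (None); otherwise as the new packs, black end (+x) at the spring
- spent2: spent battery pack, grey-white, seated in bay2 at the start or absent (None); otherwise as the new packs, black end (+x) at the spring
- bin_in (a point): middle of the inner floor (4 mm above the table) of the fixed open red bin for spent packs, 110 x 100 mm outside (x, y), 50 mm high, walls 4 mm; axes as the bin's sides
- holder_a: bystander, to be left alone: bright steel tool holder, 62 mm across, 85 mm high. Origin: middle of the underside
- holder_b: bystander, to be left alone: dark tool holder, 62 mm across, 85 mm high. Origin: middle of the underside
- oil_jar: bystander, to be left alone: amber jar, 56 mm across, 80 mm high. Origin: middle of the underside
Not all that is in view belongs to the job. Leave any green or turquoise look-alike of the spent1 alone.

How it is judged (in metres and radians):
On the way, in this order (a step that is already met when the one before it is completed fails the run):
1. the gate is swung open to its stop (value of joint gate above 2.6 rad), for 0.2 s.
2. the wedge, let go, jams the open gate: the panel has ridden up more than 2 mm (value of joint gate above 2.6 rad and value of joint gate_lift above 0.002 m and angle between the x axis of wedge and the x axis of gate_foot, either way round below 0.35 rad and contact force between the fingers and wedge below 0.3 N), for 0.3 s.
3. every blue pack is seated in a bay and every spent one is in the bin (angle between each of pack0, pack1, pack2's own z axis and vertical below 0.1 rad and linear speed of each of pack0, pack1, pack2 below 0.03 m/s and ((horizontal distance between pack0 and bay0 below 0.007 m and z of pack0 in the frame of bay0 between -0.004 and 0.004 m and x of pack0_brass in the frame of bay0 below -0.018 m) or (horizontal distance between pack0 and bay1 below 0.007 m and z of pack0 in the frame of bay1 between -0.004 and 0.004 m and x of pack0_brass in the frame of bay1 below -0.018 m) or (horizontal distance between pack0 and bay2 below 0.007 m and z of pack0 in the frame of bay2 between -0.004 and 0.004 m and x of pack0_brass in the frame of bay2 below -0.018 m)) and ((horizontal distance between pack1 and bay0 below 0.007 m and z of pack1 in the frame of bay0 between -0.004 and 0.004 m and x of pack1_brass in the frame of bay0 below -0.018 m) or (horizontal distance between pack1 and bay1 below 0.007 m and z of pack1 in the frame of bay1 between -0.004 and 0.004 m and x of pack1_brass in the frame of bay1 below -0.018 m) or (horizontal distance between pack1 and bay2 below 0.007 m and z of pack1 in the frame of bay2 between -0.004 and 0.004 m and x of pack1_brass in the frame of bay2 below -0.018 m)) and ((horizontal distance between pack2 and bay0 below 0.007 m and z of pack2 in the frame of bay0 between -0.004 and 0.004 m and x of pack2_brass in the frame of bay0 below -0.018 m) or (horizontal distance between pack2 and bay1 below 0.007 m and z of pack2 in the frame of bay1 between -0.004 and 0.004 m and x of pack2_brass in the frame of bay1 below -0.018 m) or (horizontal distance between pack2 and bay2 below 0.007 m and z of pack2 in the frame of bay2 between -0.004 and 0.004 m and x of pack2_brass in the frame of bay2 below -0.018 m)) and x of spent0 in the frame of bin_in between -0.05 and 0.05 m and y of spent0 in the frame of bin_in between -0.045 and 0.045 m and z of each of spent0, spent1, spent2 in the frame of bin_in below 0.04 m and x of spent1 in the frame of bin_in between -0.05 and 0.05 m and y of spent1 in the frame of bin_in between -0.045 and 0.045 m and x of spent2 in the frame of bin_in between -0.05 and 0.05 m and y of spent2 in the frame of bin_in between -0.045 and 0.045 m), for 0.3 s.
At the end, for the whole second after the job is handed in: Gate beyond 2.6 rad, panel held up over 2 mm by the wedge, within 20 degrees of square to it; each blue pack at rest in a bay, upright within 0.1 rad, within 7 mm across and 4 mm in height of the bay point, brass end to the lip; spent packs inside the bin (all of step 3 and value of joint gate above 2.6 rad and value of joint gate_lift above 0.002 m and angle between the x axis of wedge and the x axis of gate_foot, either way round below 0.35 rad); the robot touches nothing.
It fails at once if a bystander is moved more than 3 cm (distance of any of holder_a, holder_b, oil_jar from where it was at the start of the episode above 0.03 m).
Of spent0, spent1, spent2 only 1 to 2 are there at a start; the rules pass over those that are not, and their reading is None.
Of pack0, pack1, pack2 only 2 to 3 are there at a start; the rules pass over those that are not, and their reading is None.
At some moment in a run one of wedge, pack0, pack1, pack2 may be knocked a few centimetres aside while the robot is not near it.
It also fails if it takes over 210 s, if anything falls off the work surface, if the arm or the gripper's body presses on something with over 40 N, if the wrist force passes 120 N, or if a joint passes its speed limit or range.

### The arm

A 7-joint arm with a two-finger parallel gripper is mounted at the origin on the work surface. World frame = base frame: x ahead of the robot, y to its left, z up, the work surface at z = 0. Lengths are in m, angles in degrees, forces in N, time in s.
With the tool pointing down it reaches from about 0.4 to 0.925 m from the base axis. Payload 4.1 kg.
Tool frame: the origin (TCP) lies midway between the tips of the shut fingers; the grasp point (between the pads) lies 19 mm behind it; z points along the fingers, y is the line along which they close (so a half turn about z gives the same grasp; the last joint's range is limited). The gripper opens to 85 mm and grips with 20 to 120 N. Pads are 22 mm wide; open, the fingers measure 114 mm over their backs; the gripper's body (76 mm by 85 mm) begins 54 mm behind the grasp point. The pads swing forward as they close: fully open they stand 13 mm farther back than shut.
Start: joints at [-70.818, 22.827, 2.584, 88.041, -1.071, 69.15, -2.905], TCP at [0.273, 0.59, 0.231] pointing down, gripper open.
Joint ranges: [-161.44, 161.44], [-28.35, 127.94], [-78.24, 83.42], [0, 140.83], [-78.03, 258.03], [13.02, 114.36], [-168.23, 168.23]. Speed limits (degrees/s): [147.25, 147.25, 180, 180, 180, 180, 180].

### API

Orientations are given as [roll, pitch, yaw] about the fixed x, y, z axes, in that order (R = Rz(yaw) Ry(pitch) Rx(roll)).
In Python, from workcell import monitor, eyes, manip gives the robot as it stands.
- The arm moves only by the tool arm_command, never from a script. Its argument "targets" is a list of rows, each an object of numbers: "x", "y", "z": the shift along the tool's x, y, z in cm; "wx", "wy", "wz": the turn, a rotation vector about the tool's x, y, z in degrees. A call has 1 to 20 rows; each row shifts and turns the commanded pose from where the row before left it, along the tool's axes as they then stand; what a row does not reach is not made up. A row lasts 1/8 s, in which the tool goes at most 62.5 mm and 10.7 degrees, less where a joint would pass 70% of its speed; a pose out of reach is approached as far as the arm can. A call is refused whole if a number of a shift passes 6.25 or a number of a turn 10.7, either way. A call with a gripper value outside its range is refused whole. "fingers" is the opening, from -1 (shut) to 1 (fully open), set as the call begins (left out, the last holds). The fingers move at their own pace and stop on an object; "squeeze" is the grip in N (left out, the last holds). Time passes only in rows, so rows that do not move let the fingers close. It gives the time, the measured TCP pose, the force, the opening and the grip force at its end, in the units of the state.
- monitor.get_obs(): the state, without advancing time (a new reading comes with each control period).
- eyes.camera(name): name is "side" or "top" or "wrist"; returns a dict with "image" (420x560x3 uint8, red, green, blue), "K" (3x3 intrinsics, pixels), "origin" and "attitude" of the camera in the world. Camera axes: x right, y down, z forward; pixel columns grow to the right and rows downward; lengths in m; the calibration is good to about 2 mm. A picture is of the moment at which its call begins. There is no depth.
- manip.hand_in(): hands the job in; it is judged then, once.
The state is a dict: "time_s": time; "joints": joint angles; "dq": joint speeds; "joint_efforts": joint torques, N m; "eef_pos": TCP position; "eef_rot": TCP orientation; "force": force on the tool from outside, world axes, zero at the start; "moment": the same for the moment, N m; "width": finger opening in m; "grasp_force": force on a finger pad.
Only numpy, scipy, OpenCV 4.12 (cv2) and the standard library are available. Lean on these libraries where they do the work, as an engineer would, in place of code of your own. Each camera call takes 0.05 s, during which the arm holds its last target. There are 200 camera calls.

## Working session

There is one attempt and no reset: what is moved stays moved. The work goes in short steps, Python scripts to look and compute and a tool call to move; the robot and the scene stay as the last step left them, time stands still between calls to the robot, and variables do not carry over. Pictures are saved under pics/ and viewed, at most 14 in all, crops included, and the job is handed in when it is done.

Besides the shell and the picture viewer there is one more tool, called after "Request:" by a JSON object that holds its "method" and its "body". arm_command: Moves the arm, as the interface text tells. Its arguments: {"type":"object","properties":{"targets":{"type":"array","items":{"type":"object","properties":{"x":{"type":"number"},"y":{"type":"number"},"z":{"type":"number"},"wx":{"type":"number"},"wy":{"type":"number"},"wz":{"type":"number"}}}},"fingers":{"type":"number"},"squeeze":{"type":"number"}},"required":["targets"]}

```bash
mkdir -p pics; ls
cat > h.py <<'E'
from workcell import monitor, eyes, manip
import numpy as np, cv2
from scipy.spatial.transform import Rotation as R
def shot(n,f=None):
    c=eyes.camera(n)
    if f: cv2.imwrite('pics/'+f,c['image'][:,:,::-1])
    return c
def rot(c):
    a=np.array(c['attitude'],float)
    return a if a.shape==(3,3) else R.from_euler('xyz',a,degrees=True).as_matrix()
def px(c,u,v,z):
    "world point at height z seen at pixel"
    d=rot(c)@np.linalg.inv(c['K'])@[u,v,1]; o=np.array(c['origin'])
    return o+d*(z-o[2])/d[2]
def proj(c,p):
    q=np.array(c['K'])@rot(c).T@(np.array(p)-c['origin']); return q[:2]/q[2]
E
python3 - <<'E'
from h import *
s=monitor.get_obs(); print(s)
for n in ['top','side']:
    c=shot(n,n+'1.png'); print(c['K'],c['origin'],c['attitude'])
E
```

```text
pics
{'time_s': 0.0, 'joints': array([-70.81601542,  22.87350027,   2.57960513,  88.11418487,
        -1.07118623,  69.15010557,  -2.90591096]), 'dq': array([-0.04326628, -0.05791677,  0.00849822,  0.00449236, -0.10536334,
       -0.02220599, -0.04417942]), 'joint_efforts': array([ 9.25607783e-04, -4.75113523e+01,  1.36554535e+00, -2.54220557e+01,
        1.16474245e-02,  9.30346461e-03, -5.97841989e-06]), 'eef_pos': array([0.27293139, 0.58922135, 0.23024533]), 'eef_rot': array([-1.79886620e+02,  7.88231460e-03,  1.55149828e+02]), 'force': array([ 0.28546039, -0.59374024,  0.53260195]), 'moment': array([ 0.00016949, -0.00158637,  0.00857262]), 'grasp_force': 0.0, 'width': 0.08535082112767575}
[[416.14059154   0.         283.38085423]
 [  0.         416.14059154 212.44409752]
 [  0.           0.           1.        ]] [0.44329438 0.00619316 1.16917526] [-173.47938616   -0.4041118   -89.23375532]
[[441.21960403   0.         285.62487341]
 [  0.         441.21960403 206.12433743]
 [  0.           0.           1.        ]] [ 0.10502659 -0.72314757  0.8784316 ] [-132.36256384   -0.35872985  -31.32129318]
```

View pics/top1.png

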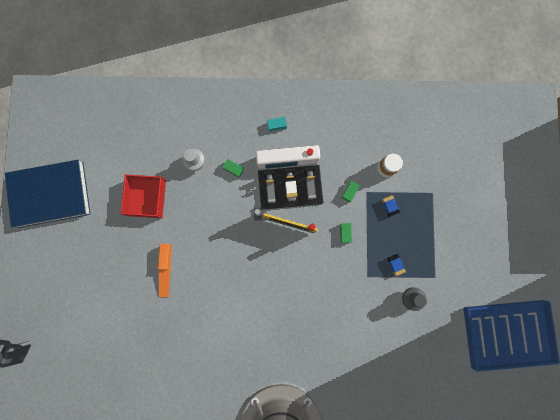

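View pics/side1.png

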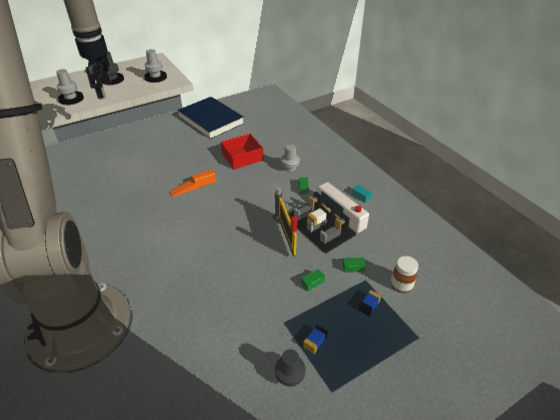

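The top view shows the cradle at about (291,188), the gate from hinge (259,213) to handle (313,228), the wedge at (165,270) and the bin at (144,196). Blue packs are at (391,206) and (397,265). Look-alikes to leave alone are green at (233,168), (350,191), (346,233) and turquoise at (277,124). The spent candidate is the grey-white block at (291,189). I'll check these in a close crop.

Run:
```python
from h import *
c=shot('top'); im=c['image'][:,:,::-1].copy(); np.save('pics/t.npy',im)
a=cv2.resize(im[140:250,240:440],None,fx=4,fy=4,interpolation=cv2.INTER_CUBIC); cv2.imwrite('pics/crop1.png',a)
hsv=cv2.cvtColor(im,cv2.COLOR_BGR2HSV)
def blob(lo,hi,box,z,n):
    u0,v0,u1,v1=box; m=cv2.inRange(hsv,lo,hi); k=np.zeros_like(m); k[v0:v1,u0:u1]=m[v0:v1,u0:u1]
    p=np.argwhere(k)[:,::-1].astype(np.float32); r=cv2.minAreaRect(p); b=cv2.boxPoints(r)
    print(n,len(p),p.mean(0),px(c,*p.mean(0),z).round(4),[px(c,*q,z)[:2].round(4).tolist() for q in b])
blob((5,150,80),(20,255,255),(140,230,190,310),.015,'wedge')
blob((100,130,60),(125,255,255),(375,190,410,220),.024,'packA')
blob((100,130,60),(125,255,255),(380,250,415,280),.024,'packB')
blob((15,80,80),(35,255,255),(375,190,410,220),.024,'brassA')
blob((15,80,80),(35,255,255),(380,250,415,280),.024,'brassB')
for n,(u,v,z) in dict(hinge=(259,213,.1),handle=(313,227,.136),cL=(262,210,.01),cR=(323,207,.01),whiteL=(258,151,.06),whiteR=(319,147,.06),bin=(144,196,.05),spent=(291,188,.056)).items(): print(n,px(c,u,v,z).round(3))
```

```text
wedge 591 [164.06769 268.956  ] [0.4146 0.325  0.015 ] [[0.3419, 0.3438], [0.4844, 0.3419], [0.4828, 0.3084], [0.3403, 0.3108]]
packA 143 [390.3986  205.82518] [ 0.597  -0.2974  0.024 ] [[0.6049, -0.2756], [0.6189, -0.3071], [0.5892, -0.3193], [0.5753, -0.2878]]
packB 145 [396.04828 264.6345 ] [ 0.435  -0.3103  0.024 ] [[0.4429, -0.2884], [0.456, -0.3204], [0.4266, -0.3317], [0.4136, -0.2999]]
brassA 41 [387.2439  198.41463] [ 0.6177 -0.2889  0.024 ] [[0.6156, -0.2719], [0.629, -0.3021], [0.6202, -0.3057], [0.6069, -0.2756]]
brassB 38 [399.3421  272.10526] [ 0.4148 -0.3189  0.024 ] [[0.4117, -0.3032], [0.4256, -0.3308], [0.418, -0.3345], [0.4041, -0.3069]]
hinge [0.563 0.063 0.1  ]
handle [ 0.526 -0.074  0.136]
cL [0.582 0.06  0.01 ]
cR [ 0.593 -0.111  0.01 ]
whiteL [0.738 0.072 0.06 ]
whiteR [ 0.752 -0.095  0.06 ]
bin [0.611 0.379 0.05 ]
spent [ 0.638 -0.02   0.056]
```

View pics/crop1.png

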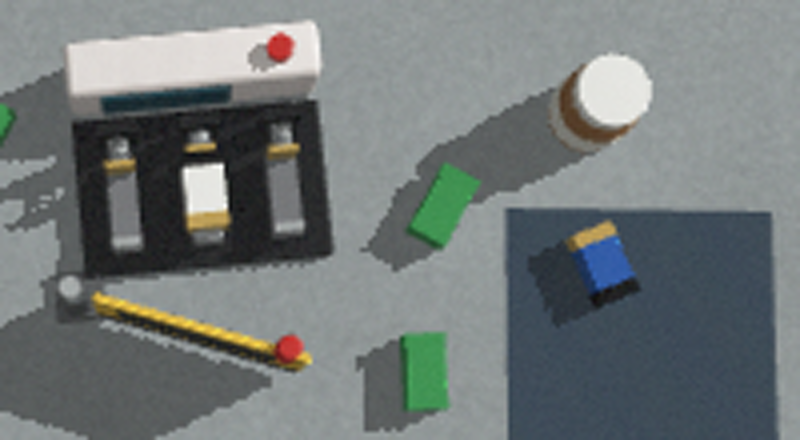

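The spent pack is in bay1 (crop pixel 205,195) with its brass end forward. There are two blue packs, and bays 0 and 2 are empty. The gate is about 0.33 rad open, and the wedge's tip points toward the robot. First I'll go to the inside of the gate with the fingers shut.

Request:
{"method": "arm_command", "body": {"targets": [{"wz":-8.3},{"wz":-8.3},{"wz":-8.3},{"x":-2.44,"y":-5.42},{"x":-2.44,"y":-5.42},{"x":-2.44,"y":-5.42},{"x":-2.44,"y":-5.42},{"x":-2.44,"y":-5.42},{"x":-2.44,"y":-5.42},{"x":-2.44,"y":-5.42},{"x":-2.44,"y":-5.42},{"x":-2.44,"y":-5.42},{"x":-2.44,"y":-5.42},{"x":-2.44,"y":-5.42},{"x":-2.44,"y":-5.42},{},{}], "fingers": -1}}

```text
invalid input at $.targets[0]: expected keys x, y, z, wx, wy, wz
```

Request:
{"method": "arm_command", "body": {"targets": [{"x":0,"y":0,"z":0,"wx":0,"wy":0,"wz":-8.3},{"x":0,"y":0,"z":0,"wx":0,"wy":0,"wz":-8.3},{"x":0,"y":0,"z":0,"wx":0,"wy":0,"wz":-8.3},{"x":-2.44,"y":-5.42,"z":0,"wx":0,"wy":0,"wz":0},{"x":-2.44,"y":-5.42,"z":0,"wx":0,"wy":0,"wz":0},{"x":-2.44,"y":-5.42,"z":0,"wx":0,"wy":0,"wz":0},{"x":-2.44,"y":-5.42,"z":0,"wx":0,"wy":0,"wz":0},{"x":-2.44,"y":-5.42,"z":0,"wx":0,"wy":0,"wz":0},{"x":-2.44,"y":-5.42,"z":0,"wx":0,"wy":0,"wz":0},{"x":-2.44,"y":-5.42,"z":0,"wx":0,"wy":0,"wz":0},{"x":-2.44,"y":-5.42,"z":0,"wx":0,"wy":0,"wz":0},{"x":-2.44,"y":-5.42,"z":0,"wx":0,"wy":0,"wz":0},{"x":-2.44,"y":-5.42,"z":0,"wx":0,"wy":0,"wz":0},{"x":-2.44,"y":-5.42,"z":0,"wx":0,"wy":0,"wz":0},{"x":-2.44,"y":-5.42,"z":0,"wx":0,"wy":0,"wz":0},{"x":0,"y":0,"z":0,"wx":0,"wy":0,"wz":0}], "fingers": -1}}

```text
time_s: 2.15
eef_pos: [0.567, -0.0668, 0.2312]
eef_rot: [-179.8, 0.0, 179.5]
force: [-0.3, 0.5, -0.1]
width: 0.0001
grasp_force: 0.0
```

Run:
```python
from h import *
c=shot('wrist','w1.png'); print(c['K'][0],c['origin'],c['attitude']); print(monitor.get_obs()['eef_pos'])
```

```text
[321.25792695   0.         284.24281161] [ 0.49842636 -0.06673835  0.37425735] [1.64148781e+02 1.56839924e-01 8.95333675e+01]
[ 0.56645612 -0.06302572  0.23089962]
```

View pics/w1.png

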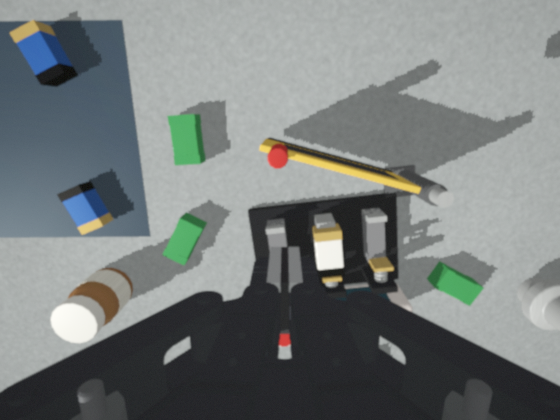

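Run:
```python
from h import *
c=shot('wrist')
for n,(u,v,z) in dict(handle=(278,155,.136),paneltip=(264,147,.095),panelroot=(418,187,.095),hinge=(434,190,.1),cR=(250,210,.01),cL=(396,196,.01),lip0=(373,213,.042),lip2=(276,226,.042),spF=(326,232,.056),spL=(315,231,.056),spR=(341,229,.056)).items(): print(n,px(c,u,v,z).round(4))
```

```text
handle [ 0.5254 -0.0684  0.136 ]
paneltip [ 0.5233 -0.0811  0.095 ]
panelroot [0.5588 0.0547 0.095 ]
hinge [0.5604 0.0669 0.1   ]
cR [ 0.6043 -0.1045  0.01  ]
cL [0.5879 0.0663 0.01  ]
lip0 [0.5988 0.0318 0.042 ]
lip2 [ 0.6133 -0.0731  0.042 ]
spF [ 0.6153 -0.0202  0.056 ]
spL [ 0.6141 -0.0318  0.056 ]
spR [ 0.612  -0.0046  0.056 ]
```

```bash
cat >> h.py <<'E'
def rows(P,yaw,start):
    "tool-axis shifts (cm) between world points, tool down at yaw (deg)"
    M=R.from_euler('xyz',[180,0,yaw],degrees=True).as_matrix(); p=np.array(start)
    for q in P:
        d=M.T@(np.array(q)-p)*100; d=d.round(2); p=p+M@d/100; print(d.tolist(), np.round(p,3))
E
python3 - <<'E'
from h import *
H=np.array([.562,.068]); s=[.567,-.0655,.075]
def P(f,r=.10,d=.018):
    f=np.radians(f); u=np.array([np.cos(f),np.sin(f)]); t=np.array([np.sin(f),-np.cos(f)]); return [*(H+r*u-d*t),.075]
rows([P(-104.7,d=.035)]+[P(f) for f in np.r_[-104.7:-229:-8,-234,-238,-242]],180,s)
E
```

```text
[-0.35, 2.79, 0.0] [ 0.57  -0.038  0.075]
[1.65, 0.43, 0.0] [ 0.554 -0.033  0.075]
[1.4, 0.21, 0.0] [ 0.54  -0.031  0.075]
[1.36, 0.4, 0.0] [ 0.526 -0.027  0.075]
[1.29, 0.59, 0.0] [ 0.514 -0.021  0.075]
[1.19, 0.76, 0.0] [ 0.502 -0.014  0.075]
[1.08, 0.92, 0.0] [ 0.491 -0.004  0.075]
[0.94, 1.06, 0.0] [0.481 0.006 0.075]
[0.78, 1.19, 0.0] [0.474 0.018 0.075]
[0.61, 1.28, 0.0] [0.467 0.031 0.075]
[0.43, 1.35, 0.0] [0.463 0.044 0.075]
[0.23, 1.4, 0.0] [0.461 0.058 0.075]
[0.04, 1.41, 0.0] [0.46  0.072 0.075]
[-0.16, 1.41, 0.0] [0.462 0.087 0.075]
[-0.35, 1.37, 0.0] [0.466 0.1   0.075]
[-0.55, 1.31, 0.0] [0.471 0.113 0.075]
[-0.72, 1.22, 0.0] [0.478 0.126 0.075]
[-1.04, 1.28, 0.0] [0.489 0.138 0.075]
[-0.5, 0.5, 0.0] [0.494 0.143 0.075]
[-0.55, 0.45, 0.0] [0.499 0.148 0.075]
```

Request:
{"method": "arm_command", "body": {"targets": [{"x":0,"y":0,"z":4,"wx":0,"wy":0,"wz":0},{"x":0,"y":0,"z":4,"wx":0,"wy":0,"wz":0},{"x":0,"y":0,"z":4,"wx":0,"wy":0,"wz":0},{"x":0,"y":0,"z":3.6,"wx":0,"wy":0,"wz":0},{"x":0,"y":0,"z":0,"wx":0,"wy":0,"wz":0}]}}

```text
time_s: 2.88
eef_pos: [0.5637, -0.0577, 0.0727]
eef_rot: [179.9, -0.4, -179.8]
force: [0.1, -1.2, 0.2]
width: 0.0001
grasp_force: 0.0
```

Request:
{"method": "arm_command", "body": {"targets": [{"x":-0.6,"y":2.0,"z":0,"wx":0,"wy":0,"wz":0},{"x":1.65,"y":0.43,"z":0,"wx":0,"wy":0,"wz":0},{"x":1.4,"y":0.21,"z":0,"wx":0,"wy":0,"wz":0},{"x":1.36,"y":0.4,"z":0,"wx":0,"wy":0,"wz":0},{"x":1.29,"y":0.59,"z":0,"wx":0,"wy":0,"wz":0},{"x":1.19,"y":0.76,"z":0,"wx":0,"wy":0,"wz":0},{"x":1.08,"y":0.92,"z":0,"wx":0,"wy":0,"wz":0},{"x":0.94,"y":1.06,"z":0,"wx":0,"wy":0,"wz":0},{"x":0.78,"y":1.19,"z":0,"wx":0,"wy":0,"wz":0},{"x":0.61,"y":1.28,"z":0,"wx":0,"wy":0,"wz":0},{"x":0.43,"y":1.35,"z":0,"wx":0,"wy":0,"wz":0}]}}

```text
time_s: 4.25
eef_pos: [0.4647, 0.0424, 0.0752]
eef_rot: [-180.0, -0.0, -179.9]
force: [0.1, -1.2, 0.1]
width: -0.0001
grasp_force: 0.6
```

Request:
{"method": "arm_command", "body": {"targets": [{"x":0.23,"y":1.4,"z":0,"wx":0,"wy":0,"wz":0},{"x":0.04,"y":1.41,"z":0,"wx":0,"wy":0,"wz":0},{"x":-0.16,"y":1.41,"z":0,"wx":0,"wy":0,"wz":0},{"x":-0.35,"y":1.37,"z":0,"wx":0,"wy":0,"wz":0},{"x":-0.55,"y":1.31,"z":0,"wx":0,"wy":0,"wz":0},{"x":-0.72,"y":1.22,"z":0,"wx":0,"wy":0,"wz":0},{"x":0,"y":0,"z":0,"wx":0,"wy":0,"wz":0}]}}

```text
time_s: 5.12
eef_pos: [0.4811, 0.1244, 0.0754]
eef_rot: [179.9, 0.0, -179.9]
force: [-0.3, -0.3, -0.8]
width: -0.0001
grasp_force: 0.0
```

Run:
```python
from h import *
c=shot('wrist','w2.png'); t=shot('top')['image'][140:290,180:340,::-1]; cv2.imwrite('pics/t2.png',cv2.resize(t,None,fx=4,fy=4))
s=monitor.get_obs();print(s['eef_pos'],s['force'])
```

```text
[0.48017919 0.12294017 0.07522338] [ 0.56872149  0.13994731 -0.03553874]
```

View pics/w2.png

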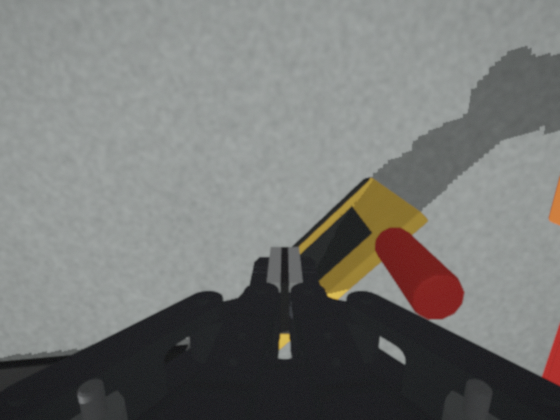

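The gate is following, with the handle top at (438,298). I'll push on gently to the stop.

Request:
{"method": "arm_command", "body": {"targets": [{"x":-0.5,"y":0.64,"z":0,"wx":0,"wy":0,"wz":0},{"x":-0.54,"y":0.6,"z":0,"wx":0,"wy":0,"wz":0},{"x":-0.5,"y":0.5,"z":0,"wx":0,"wy":0,"wz":0},{"x":-0.55,"y":0.45,"z":0,"wx":0,"wy":0,"wz":0},{"x":0,"y":0,"z":0,"wx":0,"wy":0,"wz":0}]}}

```text
time_s: 5.85
eef_pos: [0.502, 0.1455, 0.0756]
eef_rot: [180.0, 0.1, -179.9]
force: [0.0, 0.2, 1.1]
width: 0.0001
grasp_force: 0.0
```

```bash
cat > g.py <<'E'
from h import *
# red handle top in top view -> gate direction
c=shot('top'); hsv=cv2.cvtColor(c['image'],cv2.COLOR_RGB2HSV)
m=cv2.inRange(hsv,(0,150,90),(6,255,255))|cv2.inRange(hsv,(174,150,90),(180,255,255)); m[:, :175]=0; m[:180]=0; m[320:]=0
n,l,st,ce=cv2.connectedComponentsWithStats(m)
for i in range(1,n):
    if st[i][4]>8:
        p=px(c,*ce[i],.13); d=p[:2]-[.562,.068]; print('handle',p.round(3),st[i][4],np.hypot(*d).round(3),np.degrees(np.arctan2(d[1],d[0])).round(1))
s=monitor.get_obs();print(s['eef_pos'],s['force'])
E
python3 g.py
```

```text
[0.50165625 0.14525425 0.07551036] [-0.23613672 -0.4566337  -0.01833348]
```

Request:
{"method": "arm_command", "body": {"targets": [{"x":-0.4,"y":0.2,"z":0,"wx":0,"wy":0,"wz":0},{"x":-0.4,"y":0.2,"z":0,"wx":0,"wy":0,"wz":0},{"x":0,"y":0,"z":0,"wx":0,"wy":0,"wz":0}]}}

```text
time_s: 6.28
eef_pos: [0.5059, 0.147, 0.075]
eef_rot: [-179.9, -0.5, -180.0]
force: [-7.9, -3.9, 8.3]
width: 0.0005
grasp_force: 3.5
```

The contact force is along the panel normal, so this is the stop. I'll back off, rise and look.

Request:
{"method": "arm_command", "body": {"targets": [{"x":0,"y":0,"z":0,"wx":0,"wy":0,"wz":0},{"x":0.7,"y":-0.35,"z":0,"wx":0,"wy":0,"wz":0},{"x":2.2,"y":-1.1,"z":0,"wx":0,"wy":0,"wz":0},{"x":0,"y":0,"z":-5,"wx":0,"wy":0,"wz":0},{"x":0,"y":0,"z":-5,"wx":0,"wy":0,"wz":0},{"x":0,"y":0,"z":-5,"wx":0,"wy":0,"wz":0},{"x":3.5,"y":1,"z":0,"wx":0,"wy":0,"wz":0},{"x":0,"y":0,"z":0,"wx":0,"wy":0,"wz":0}], "fingers": 1}}

```text
time_s: 7.28
eef_pos: [0.4434, 0.1454, 0.2257]
eef_rot: [179.9, -0.0, -179.8]
force: [0.2, 0.5, -0.4]
width: 0.0854
grasp_force: 0.0
```

```bash
python3 g.py
python3 - <<'E'
from h import *
c=shot('wrist','w3.png')
t=shot('top'); cv2.imwrite('pics/t3.png',t['image'][:,:,::-1])
E
```

```text
[0.44448542 0.14483888 0.22548185] [-0.13928341 -0.66718181 -0.3287611 ]
```

View pics/w3.png

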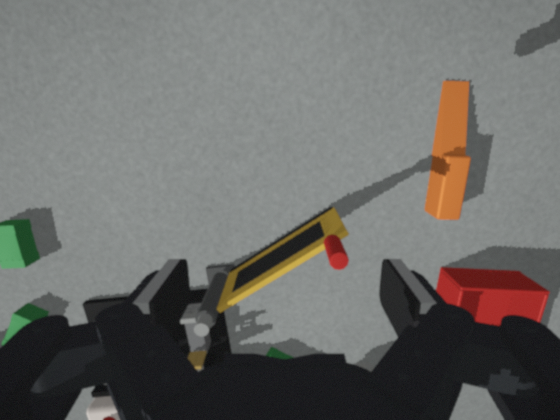

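Run:
```python
from h import *
c=shot('wrist'); g=lambda u,v,z:px(c,u,v,z).round(4)
for n,a in dict(handle=(338,262,.136),tiptop=(334,210,.095),tipB=(347,235,.0),root=(219,306,.095),b1=(441,151,.036),b2=(470,156,.036),b3=(426,217,.036),b4=(461,219,.036),t1=(447,81,.004),t2=(468,82,.004)).items(): print(n,g(*a))
```

```text
handle [0.4877 0.1857 0.136 ]
tiptop [0.4569 0.1874 0.095 ]
tipB [0.5166 0.2201 0.    ]
root [0.5539 0.0802 0.095 ]
b1 [0.4111 0.3038 0.036 ]
b2 [0.4162 0.3344 0.036 ]
b3 [0.482  0.2971 0.036 ]
b4 [0.4843 0.3354 0.036 ]
t1 [0.3409 0.3158 0.004 ]
t2 [0.3419 0.3382 0.004 ]
```

Request:
{"method": "arm_command", "body": {"targets": [{"x":0.1,"y":6,"z":2,"wx":0,"wy":0,"wz":0},{"x":0,"y":6,"z":2,"wx":0,"wy":0,"wz":0},{"x":0,"y":5.7,"z":2,"wx":0,"wy":0,"wz":0},{"x":0,"y":0,"z":0,"wx":0,"wy":0,"wz":0},{"x":0,"y":0,"z":0,"wx":0,"wy":0,"wz":0}]}}

```text
time_s: 8.1
eef_pos: [0.4445, 0.3187, 0.165]
eef_rot: [-179.9, -0.0, -180.0]
force: [-0.0, 0.1, -0.5]
width: 0.0855
grasp_force: 0.0
```

```bash
python3 g.py
python3 - <<'E'
from h import *
c=shot('wrist','w4.png'); hsv=cv2.cvtColor(c['image'],cv2.COLOR_RGB2HSV)
m=cv2.inRange(hsv,(5,150,60),(20,255,255)); p=np.argwhere(m)[:,::-1]
print(p.min(0),p.max(0))
for v in range(p[:,1].min(),p[:,1].max(),20):
    q=p[p[:,1]==v][:,0]; z=.015; print(v,q.min(),q.max(),px(c,q.min(),v,z)[:2].round(4),px(c,q.max(),v,z)[:2].round(4))
E
```

```text
handle [0.485 0.186 0.13 ] 39 0.141 123.3
[0.44483862 0.31809887 0.16554609] [ 0.377374   -0.01498322  0.35330664]
[ 8 73] [309 341]
73 283 299 [0.3412 0.3162] [0.3412 0.3298]
93 281 308 [0.3572 0.3144] [0.3572 0.3377]
113 280 308 [0.3738 0.3135] [0.3738 0.338 ]
133 280 307 [0.3909 0.3134] [0.3909 0.3375]
153 280 306 [0.4086 0.3133] [0.4086 0.3369]
173 279 306 [0.4269 0.3123] [0.4269 0.3372]
193 278 305 [0.4458 0.3113] [0.4458 0.3366]
213 278 305 [0.4654 0.3112] [0.4654 0.3369]
233 278 303 [0.4857 0.311 ] [0.4857 0.3353]Traceback (most recent call last):
  File "<stdin>", line 6, in <module>
    return umr_minimum(a, axis, None, out, keepdims, initial, where)
ValueError: zero-size array to reduction operation minimum which has no identity
```

View pics/w4.png

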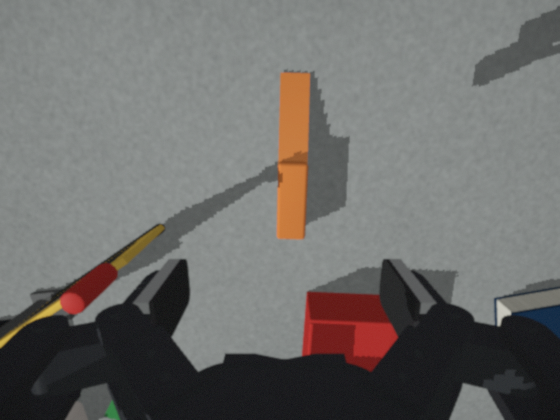

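The wedge axis is along -x, with its tip at (295,72) and the block at (292,200). That puts its origin near (0.450, 0.324). Next I'll grasp it.

Request:
{"method": "arm_command", "body": {"targets": [{"x":-1.3,"y":0.6,"z":4,"wx":0,"wy":0,"wz":0},{"x":0,"y":0,"z":4,"wx":0,"wy":0,"wz":0},{"x":0,"y":0,"z":4,"wx":0,"wy":0,"wz":0},{"x":0,"y":0,"z":3.3,"wx":0,"wy":0,"wz":0},{"x":0,"y":0,"z":0,"wx":0,"wy":0,"wz":0}]}}

```text
time_s: 8.82
eef_pos: [0.456, 0.323, 0.0113]
eef_rot: [-179.8, -0.2, 179.9]
force: [-0.1, -0.9, 0.1]
width: 0.0855
grasp_force: 0.0
```

Request:
{"method": "arm_command", "body": {"targets": [{"x":0,"y":0,"z":0,"wx":0,"wy":0,"wz":0},{"x":0,"y":0,"z":0,"wx":0,"wy":0,"wz":0},{"x":0,"y":0,"z":0,"wx":0,"wy":0,"wz":0},{"x":0,"y":0,"z":0,"wx":0,"wy":0,"wz":0},{"x":0,"y":0,"z":0,"wx":0,"wy":0,"wz":0},{"x":0,"y":0,"z":0,"wx":0,"wy":0,"wz":0}], "fingers": -1, "squeeze": 60}}

```text
time_s: 9.57
eef_pos: [0.4579, 0.3264, 0.0141]
eef_rot: [179.9, 0.1, -180.0]
force: [-0.5, -1.1, 7.5]
width: 0.0248
grasp_force: 60.5
```

Request:
{"method": "arm_command", "body": {"targets": [{"x":0,"y":0,"z":-4.8,"wx":0,"wy":0,"wz":0},{"x":0,"y":0,"z":-4.8,"wx":0,"wy":0,"wz":0},{"x":0,"y":0,"z":-4.8,"wx":0,"wy":0,"wz":0},{"x":0,"y":0,"z":0,"wx":0,"wy":0,"wz":10.2},{"x":0,"y":0,"z":0,"wx":0,"wy":0,"wz":10.2},{"x":0,"y":0,"z":0,"wx":0,"wy":0,"wz":10.2},{"x":0,"y":0,"z":0,"wx":0,"wy":0,"wz":10.2},{"x":0,"y":0,"z":0,"wx":0,"wy":0,"wz":10.2},{"x":0,"y":0,"z":0,"wx":0,"wy":0,"wz":10.2},{"x":0,"y":0,"z":0,"wx":0,"wy":0,"wz":10.2},{"x":0,"y":0,"z":0,"wx":0,"wy":0,"wz":10.2},{"x":0,"y":0,"z":0,"wx":0,"wy":0,"wz":10.2},{"x":0,"y":0,"z":0,"wx":0,"wy":0,"wz":10.2},{"x":0,"y":0,"z":0,"wx":0,"wy":0,"wz":10.2},{"x":0,"y":0,"z":0,"wx":0,"wy":0,"wz":10.2},{"x":0,"y":0,"z":0,"wx":0,"wy":0,"wz":10.2},{"x":0,"y":0,"z":0,"wx":0,"wy":0,"wz":10.2},{"x":0,"y":0,"z":0,"wx":0,"wy":0,"wz":10.2},{"x":0,"y":0,"z":0,"wx":0,"wy":0,"wz":0}]}}

```text
time_s: 11.95
eef_pos: [0.4564, 0.3257, 0.1565]
eef_rot: [180.0, 0.0, 27.2]
force: [-0.1, 0.1, -0.9]
width: 0.0251
grasp_force: 59.5
```

```bash
python3 g.py
python3 - <<'E'
from h import *
s=monitor.get_obs(); print(s['eef_rot'],s['width'])
rows([[.394,.094,.16],[.394,.094,.02]],27,s['eef_pos'])
E
```

```text
handle [0.485 0.186 0.13 ] 41 0.141 123.3
[0.45647805 0.3256927  0.1565146 ] [ 0.31166895  0.88945882 -0.75267878]
[1.79989676e+02 3.77591395e-02 2.72439131e+01] 0.02488737731010443
[-16.09, 17.81, -0.35] [0.394 0.094 0.16 ]
[0.0, -0.0, 14.0] [0.394 0.094 0.02 ]
```

Request:
{"method": "arm_command", "body": {"targets": [{"x":-4.02,"y":4.45,"z":0,"wx":0,"wy":0,"wz":0},{"x":-4.02,"y":4.45,"z":0,"wx":0,"wy":0,"wz":0},{"x":-4.02,"y":4.45,"z":0,"wx":0,"wy":0,"wz":0},{"x":-4.02,"y":4.45,"z":0,"wx":0,"wy":0,"wz":0},{"x":0,"y":0,"z":4,"wx":0,"wy":0,"wz":0},{"x":0,"y":0,"z":4,"wx":0,"wy":0,"wz":0},{"x":0,"y":0,"z":0,"wx":0,"wy":0,"wz":0}]}}

```text
time_s: 12.88
eef_pos: [0.3923, 0.0926, 0.0751]
eef_rot: [179.9, 0.4, 27.1]
force: [-0.1, 0.2, -1.3]
width: 0.0248
grasp_force: 59.5
```

```bash
python3 g.py
python3 - <<'E'
from h import *
c=shot('wrist','w5.png')
s=monitor.get_obs(); print(s['eef_rot'],s['width'])
E
```

```text
handle [0.485 0.186 0.13 ] 39 0.141 123.3
[0.39400435 0.09324115 0.0765366 ] [-0.04205353  0.63303556 -1.31660127]
[ 1.79973553e+02 -1.93606141e-02  2.70947433e+01] 0.025040501758858205
```

View pics/w5.png

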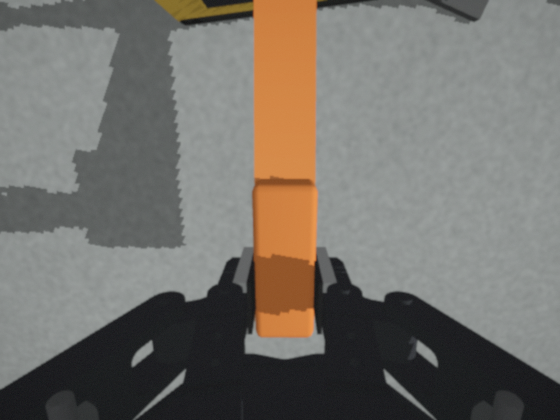

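The wedge is held straight and points square at the gate foot, which shows as the line at v≈20. I'll lower it and drive it in.

Request:
{"method": "arm_command", "body": {"targets": [{"x":0,"y":0,"z":4,"wx":0,"wy":0,"wz":0},{"x":0,"y":0,"z":1.7,"wx":0,"wy":0,"wz":0},{"x":0,"y":0,"z":0.4,"wx":0,"wy":0,"wz":0},{"x":0,"y":0,"z":0,"wx":0,"wy":0,"wz":0}]}}

```text
time_s: 13.48
eef_pos: [0.3959, 0.0947, 0.0169]
eef_rot: [-180.0, -0.2, 27.1]
force: [0.4, 0.1, -1.3]
width: 0.0247
grasp_force: 59.6
```

Request:
{"method": "arm_command", "body": {"targets": [{"x":1,"y":0,"z":0,"wx":0,"wy":0,"wz":0},{"x":1,"y":0,"z":0,"wx":0,"wy":0,"wz":0},{"x":1,"y":0,"z":0,"wx":0,"wy":0,"wz":0},{"x":1,"y":0,"z":0,"wx":0,"wy":0,"wz":0},{"x":0.5,"y":0,"z":0,"wx":0,"wy":0,"wz":0},{"x":0.5,"y":0,"z":0,"wx":0,"wy":0,"wz":0},{"x":0,"y":0,"z":0,"wx":0,"wy":0,"wz":0}]}}

```text
time_s: 14.35
eef_pos: [0.4394, 0.117, 0.0156]
eef_rot: [180.0, -0.0, 27.1]
force: [0.2, 0.7, -2.7]
width: 0.025
grasp_force: 59.3
```

Request:
{"method": "arm_command", "body": {"targets": [{"x":0.4,"y":0,"z":0.05,"wx":0,"wy":0,"wz":0},{"x":0.4,"y":0,"z":0.05,"wx":0,"wy":0,"wz":0},{"x":0,"y":0,"z":0,"wx":0,"wy":0,"wz":0}]}}

```text
time_s: 14.72
eef_pos: [0.446, 0.1203, 0.0146]
eef_rot: [-180.0, 0.0, 27.1]
force: [-0.8, -0.4, -3.3]
width: 0.0252
grasp_force: 59.4
```

Request:
{"method": "arm_command", "body": {"targets": [{"x":0.3,"y":0,"z":0,"wx":0,"wy":0,"wz":0},{"x":0.3,"y":0,"z":0,"wx":0,"wy":0,"wz":0},{"x":0,"y":0,"z":0,"wx":0,"wy":0,"wz":0}]}}

```text
time_s: 15.1
eef_pos: [0.451, 0.1229, 0.0145]
eef_rot: [-180.0, 0.1, 27.1]
force: [-4.2, -2.1, -2.5]
width: 0.0246
grasp_force: 59.4
```

```bash
python3 g.py
python3 - <<'E'
from h import *
c=shot('wrist','w6.png')
s=shot('side');cv2.imwrite('pics/s6.png',cv2.resize(s['image'][130:260,200:340,::-1],None,fx=4,fy=4,interpolation=cv2.INTER_CUBIC))
E
```

```text
[0.45107085 0.12285276 0.01452822] [-3.44212603 -2.14850615 -2.47072871]
```

View pics/w6.png

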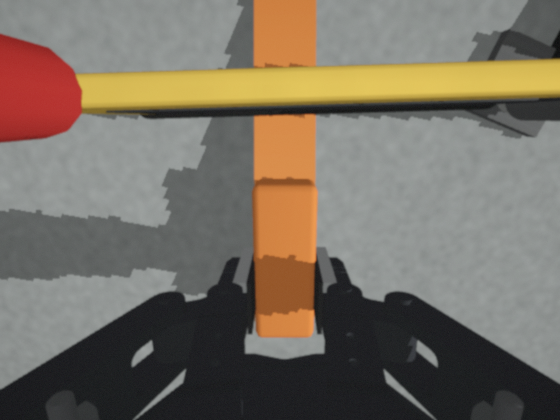

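The gate is on its stop, square over the blade, with contact starting at ≈4.5 N. I'll drive about 12 mm further.

Request:
{"method": "arm_command", "body": {"targets": [{"x":0.3,"y":0,"z":0,"wx":0,"wy":0,"wz":0},{"x":0.3,"y":0,"z":0,"wx":0,"wy":0,"wz":0},{"x":0.3,"y":0,"z":0,"wx":0,"wy":0,"wz":0},{"x":0,"y":0,"z":0,"wx":0,"wy":0,"wz":0}]}}

```text
time_s: 15.75
eef_pos: [0.4577, 0.1264, 0.0143]
eef_rot: [-179.9, 0.2, 27.0]
force: [-6.3, -2.8, -0.5]
width: 0.0245
grasp_force: 59.6
```

Request:
{"method": "arm_command", "body": {"targets": [{"x":0.2,"y":0,"z":0,"wx":0,"wy":0,"wz":0},{"x":0.2,"y":0,"z":0,"wx":0,"wy":0,"wz":0},{"x":0,"y":0,"z":0,"wx":0,"wy":0,"wz":0}]}}

```text
time_s: 16.12
eef_pos: [0.4595, 0.1273, 0.0141]
eef_rot: [-179.9, 0.4, 27.0]
force: [-10.2, -4.3, 4.1]
width: 0.0247
grasp_force: 60.3
```

Run:
```python
from h import *
a=cv2.imread('pics/w6.png'); c=shot('wrist','w7.png')['image'][:,:,::-1]
for im in (a,c): # yellow top edge of panel, rows and apparent thickness near col 400
    m=cv2.inRange(cv2.cvtColor(im,cv2.COLOR_BGR2HSV),(20,120,120),(35,255,255)); print([(np.flatnonzero(m[:,u])[[0,-1]]+0).tolist() for u in (150,200,350,400,450)])
s=monitor.get_obs(); print(s['eef_pos'],s['force'],s['width'])
```

```text
[[72, 107], [70, 106], [66, 102], [64, 100], [63, 98]]
[[128, 162], [127, 161], [123, 157], [121, 155], [120, 154]]
[0.45946949 0.127355   0.0141485 ] [-11.50346167  -5.50915571   3.35057365] 0.025040099388651572
```

Request:
{"method": "arm_command", "body": {"targets": [{"x":0.2,"y":0,"z":0,"wx":0,"wy":0,"wz":0},{"x":0.1,"y":0,"z":0,"wx":0,"wy":0,"wz":0},{"x":0,"y":0,"z":0,"wx":0,"wy":0,"wz":0}]}}

```text
time_s: 16.55
eef_pos: [0.4608, 0.1279, 0.0141]
eef_rot: [-179.8, 0.6, 27.0]
force: [-13.8, -6.8, 8.9]
width: 0.0248
grasp_force: 60.9
```

Request:
{"method": "arm_command", "body": {"targets": [{"x":0,"y":0,"z":0,"wx":0,"wy":0,"wz":0},{"x":0,"y":0,"z":0,"wx":0,"wy":0,"wz":0},{"x":0,"y":0,"z":0,"wx":0,"wy":0,"wz":0},{"x":0,"y":0,"z":0,"wx":0,"wy":0,"wz":0}], "fingers": 0.3}}

```text
time_s: 17.05
eef_pos: [0.4668, 0.1309, 0.0151]
eef_rot: [180.0, -0.1, 27.1]
force: [-0.6, -0.3, 0.3]
width: 0.0558
grasp_force: 0.0
```

Run:
```python
from h import *
c=shot('wrist','w8.png')
s=shot('side');cv2.imwrite('pics/s8.png',s['image'][:,:,::-1])
a=cv2.imread('pics/side1.png')
f=lambda im:cv2.resize(im[150:260,240:340],None,fx=5,fy=5,interpolation=cv2.INTER_CUBIC)
cv2.imwrite('pics/s8c.png',f(s['image'][:,:,::-1]))
print(monitor.get_obs()['force'],s['K'][0],s['origin'],proj(s,[.4877,.186,.136]))
im=c['image'][:,:,::-1]
m=cv2.inRange(cv2.cvtColor(im,cv2.COLOR_BGR2HSV),(20,120,120),(35,255,255)); print([(np.flatnonzero(m[:,u])[[0,-1]]+0).tolist() for u in (150,200,350,400,450)])
```

```text
[ 0.00180592 -0.12487684  0.13763901] [441.21960403   0.         285.62487341] [ 0.10502659 -0.72314757  0.8784316 ] [231.27235315 166.54951198]
[[144, 200], [161, 199], [157, 195], [155, 193], [154, 192]]
```

View pics/s8c.png

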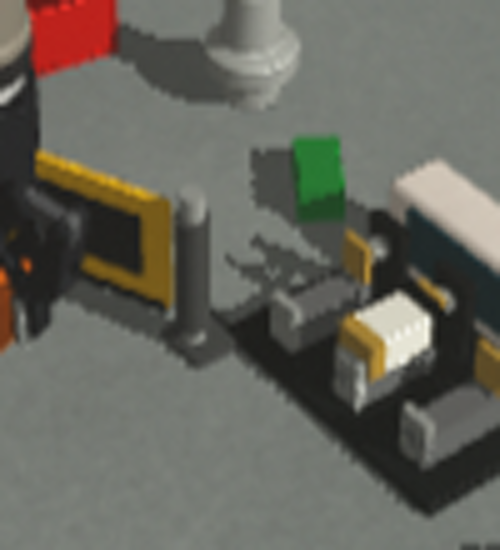

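Run:
```python
from h import *
c=shot('wrist'); im=c['image'].astype(int); t=np.array([np.cos(np.radians(27)),np.sin(np.radians(27))])
print([ (v,im[v,285].tolist()) for v in range(200,260,3)])
for z in (.095,.098,.101):
    print(z,[ (px(c,350,v,z)[:2]@t).round(4) for v in (156.5,195.5)])
for v in range(210,250,8): print(v,(px(c,285,v,.036)[:2]@t).round(4))
```

```text
[(200, [180, 108, 54]), (203, [207, 129, 65]), (206, [216, 137, 71]), (209, [218, 139, 71]), (212, [218, 139, 71]), (215, [218, 139, 71]), (218, [218, 140, 72]), (221, [218, 139, 71]), (224, [219, 139, 73]), (227, [218, 138, 70]), (230, [219, 139, 71]), (233, [219, 140, 73]), (236, [218, 138, 72]), (239, [219, 140, 71]), (242, [218, 139, 72]), (245, [219, 139, 72]), (248, [219, 140, 72]), (251, [219, 139, 71]), (254, [202, 125, 64]), (257, [158, 93, 47])]
0.095 [np.float64(0.5366), np.float64(0.5288)]
0.098 [np.float64(0.537), np.float64(0.5295)]
0.101 [np.float64(0.5373), np.float64(0.5302)]
210 0.5084
218 0.5051
226 0.5017
234 0.4983
242 0.4948
```

View pics/w8.png

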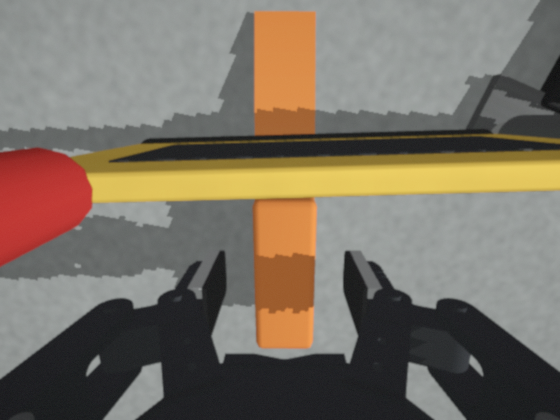

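The picture shows the wedge let go and square under the gate, with its tip at (285,12) beyond the panel and the block front at v≈202 just short of it. By geometry the lift is 3–4 mm. I'll rise and move over to the cradle.

Request:
{"method": "arm_command", "body": {"targets": [{"x":0,"y":0,"z":-4,"wx":0,"wy":0,"wz":0},{"x":0,"y":0,"z":-6,"wx":0,"wy":0,"wz":0},{"x":0,"y":0,"z":-6,"wx":0,"wy":0,"wz":0},{"x":0,"y":0,"z":-4,"wx":0,"wy":0,"wz":0},{"x":0.2,"y":5.75,"z":0,"wx":0,"wy":0,"wz":0},{"x":0.2,"y":5.75,"z":0,"wx":0,"wy":0,"wz":0},{"x":0.1,"y":5.75,"z":0,"wx":0,"wy":0,"wz":0},{"x":0,"y":0,"z":0,"wx":0,"wy":0,"wz":7.3},{"x":0,"y":0,"z":0,"wx":0,"wy":0,"wz":7.3},{"x":0,"y":0,"z":0,"wx":0,"wy":0,"wz":7.3},{"x":0,"y":0,"z":0,"wx":0,"wy":0,"wz":0},{"x":0,"y":0,"z":0,"wx":0,"wy":0,"wz":0}]}}

```text
time_s: 18.7
eef_pos: [0.5487, -0.0208, 0.2147]
eef_rot: [-180.0, 0.0, 5.3]
force: [-0.3, -0.4, -0.2]
width: 0.055
grasp_force: 0.0
```

```bash
python3 g.py
python3 - <<'E'
from h import *
c=shot('wrist','w9.png')
E
```

```text
handle [0.496 0.194 0.13 ] 39 0.142 117.5
[ 0.54875544 -0.02082842  0.21474605] [-0.05151     0.40340515 -0.08381798]
```

View pics/w9.png

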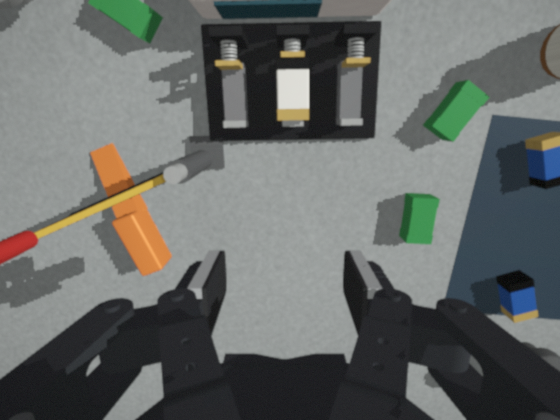

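Run:
```python
from h import *
c=shot('wrist'); cv2.imwrite('pics/w9z.png',cv2.resize(c['image'][15:145,195:390,::-1],None,fx=4,fy=4,interpolation=cv2.INTER_CUBIC))
g=lambda u,v,z:px(c,u,v,z)
for n,a in dict(fl=(210,139.5,.01),fr=(374,136,.01),bl=(203,24,.01),br=(381,22,.01),lip0=(234,122,.042),lip2=(350,119,.042),pl0=(229,67,.06),pl2=(354,64,.06),pfl=(277,109,.056),pfr=(309,109,.056)).items(): print(n,g(*a).round(4))
P=[g(*a)[:2] for a in((210,139.5,.01),(374,136,.01),(203,24,.01),(381,22,.01))]; print('centre',np.mean(P,0),[np.linalg.norm(P[i]-P[j]).round(4) for i,j in((0,1),(2,3),(0,2),(1,3))],[np.degrees(np.arctan2(*(P[i]-P[j])[::-1])) for i,j in((0,1),(2,3),(2,0),(3,1))])
```

```text
fl [0.5872 0.0611 0.01  ]
fr [ 0.6067 -0.1118  0.01  ]
bl [0.6965 0.071  0.01  ]
br [ 0.714  -0.1004  0.01  ]
lip0 [0.6085 0.0318 0.042 ]
lip2 [ 0.6213 -0.0776  0.042 ]
pl0 [0.6543 0.0356 0.06  ]
pl2 [ 0.6664 -0.0708  0.06  ]
pfl [ 0.6238 -0.0083  0.056 ]
pfr [ 0.6264 -0.0369  0.056 ]
centre [ 0.6511103  -0.02001949] [np.float64(0.174), np.float64(0.1723), np.float64(0.1098), np.float64(0.1078)] [np.float64(96.45656904766258), np.float64(95.81183122205186), np.float64(5.1741718369280845), np.float64(6.033454238382193)]
```

View pics/w9z.png

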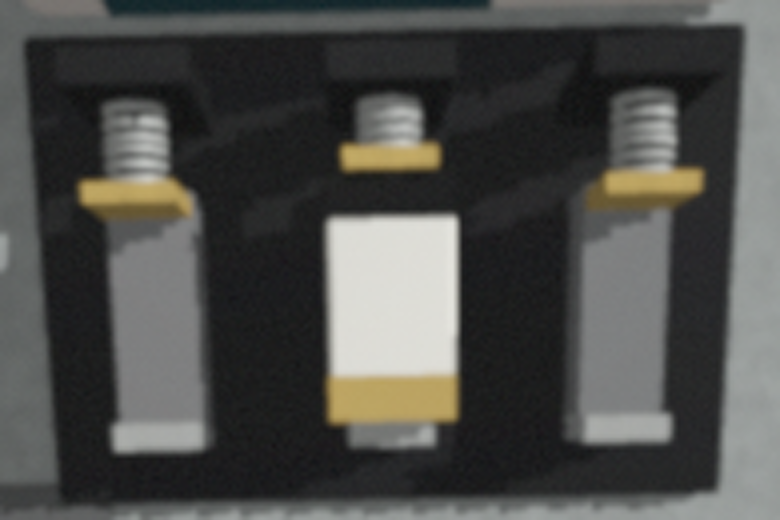

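Run:
```python
from h import *
c=shot('wrist'); yw=np.radians(5.8); C=np.array([.651,-.020]); ex=np.array([np.cos(yw),np.sin(yw)]); ey=np.array([-ex[1],ex[0]])
for n,(u,v,z) in dict(packFL=(328,421,.056),packFR=(458,421,.056),lip0L=(111,423,.042),lip0R=(207,420,.042),lip2L=(581,414,.042),lip2R=(671,412,.042),pack_bl=(328,215,.056),ped2=(617,330,.032),ped0=(158,330,.032),pl1=(390,170,.06)).items():
    d=px(c,195+u/4,15+v/4,z)[:2]-C; print(n,(d@ex*1000).round(1),(d@ey*1000).round(1))
```

```text
packFL -35.6 14.5
packFR -35.9 -14.9
lip0L -35.8 66.4
lip0R -35.3 43.6
lip2L -34.8 -45.1
lip2R -34.5 -66.4
pack_bl 7.6 13.8
ped2 -15.5 -54.7
ped0 -14.4 55.6
pl1 15.9 0.4
```

The crop shows one spent pack with its brass end at (293,117), lips at v≈120, and bays 0 and 2 empty. The measured spacing fits the given sizes: bay1 ≈ (0.6417, -0.0209), bay2 ≈ (0.6471, -0.0766), yaw 5.5°. Next I'll grasp the spent pack.

Request:
{"method": "arm_command", "body": {"targets": [{"x":4.63,"y":0.43,"z":0,"wx":0,"wy":0,"wz":0},{"x":4.63,"y":0.43,"z":0,"wx":0,"wy":0,"wz":0},{"x":0,"y":0,"z":5,"wx":0,"wy":0,"wz":0},{"x":0,"y":0,"z":5,"wx":0,"wy":0,"wz":0},{"x":0,"y":0,"z":3.2,"wx":0,"wy":0,"wz":0},{"x":0,"y":0,"z":0,"wx":0,"wy":0,"wz":0},{"x":0,"y":0,"z":0,"wx":0,"wy":0,"wz":0}], "fingers": 0}}

```text
time_s: 19.77
eef_pos: [0.643, -0.0216, 0.0843]
eef_rot: [180.0, -0.1, 5.2]
force: [0.1, 0.3, 0.0]
width: 0.0427
grasp_force: 0.0
```

Run:
```python
from h import *
s=monitor.get_obs();print(s['eef_pos'].round(4),s['eef_rot'].round(2),s['width'])
```

```text
[ 0.643  -0.0216  0.0843] [ 1.7997e+02 -1.4000e-01  5.1600e+00] 0.04273417214957033
```

Request:
{"method": "arm_command", "body": {"targets": [{"x":0,"y":0,"z":2.8,"wx":0,"wy":0,"wz":0},{"x":0,"y":0,"z":2.7,"wx":0,"wy":0,"wz":0},{"x":0,"y":0,"z":0,"wx":0,"wy":0,"wz":0}]}}

```text
time_s: 20.15
eef_pos: [0.6416, -0.0208, 0.028]
eef_rot: [-180.0, 0.0, 5.2]
force: [0.7, -0.6, 0.3]
width: 0.0426
grasp_force: 0.0
```

Request:
{"method": "arm_command", "body": {"targets": [{"x":0,"y":0,"z":0,"wx":0,"wy":0,"wz":0},{"x":0,"y":0,"z":0,"wx":0,"wy":0,"wz":0},{"x":0,"y":0,"z":0,"wx":0,"wy":0,"wz":0},{"x":0.3,"y":0,"z":0,"wx":0,"wy":0,"wz":0},{"x":0,"y":0,"z":-1,"wx":0,"wy":0,"wz":0},{"x":0,"y":0,"z":-2,"wx":0,"wy":0,"wz":0},{"x":0,"y":0,"z":-5,"wx":0,"wy":0,"wz":0},{"x":0,"y":0,"z":-6,"wx":0,"wy":0,"wz":0},{"x":0,"y":0,"z":0,"wx":0,"wy":0,"wz":0}], "fingers": -1, "squeeze": 40}}

```text
time_s: 21.28
eef_pos: [0.6494, -0.0228, 0.1752]
eef_rot: [179.9, -0.8, 5.1]
force: [1.2, -0.6, -0.5]
width: 0.0276
grasp_force: 40.2
```

Request:
{"method": "arm_command", "body": {"targets": [{"x":0,"y":-5.75,"z":0,"wx":0,"wy":0,"wz":0},{"x":0,"y":-5.75,"z":0,"wx":0,"wy":0,"wz":0},{"x":0,"y":-5.75,"z":0,"wx":0,"wy":0,"wz":0},{"x":0,"y":-5.75,"z":0,"wx":0,"wy":0,"wz":0},{"x":0,"y":-5.75,"z":0,"wx":0,"wy":0,"wz":0},{"x":0,"y":-5.75,"z":0,"wx":0,"wy":0,"wz":0},{"x":0,"y":-5.75,"z":0,"wx":0,"wy":0,"wz":0},{"x":0.2,"y":0,"z":0,"wx":0,"wy":0,"wz":0},{"x":0,"y":0,"z":0,"wx":0,"wy":0,"wz":0}]}}

```text
time_s: 22.4
eef_pos: [0.6109, 0.3797, 0.1677]
eef_rot: [179.9, -0.0, 5.2]
force: [-0.4, -1.6, -0.4]
width: 0.0275
grasp_force: 40.2
```

Run:
```python
from h import *
c=shot('side'); t=shot('wrist','w10.png'); hsv=cv2.cvtColor(c['image'],cv2.COLOR_RGB2HSV)
t0=cv2.imread('pics/top1.png'); m=cv2.inRange(cv2.cvtColor(t0,cv2.COLOR_BGR2HSV),(0,150,120),(6,255,255)); m[:,:110]=0;m[:,175:]=0
p=np.argwhere(m)[:,::-1].astype(np.float32); r=cv2.minAreaRect(p); T=shot('top'); print(r,px(T,*r[0],.05))
s=monitor.get_obs();print(s['eef_pos'].round(4),s['width'])
```

```text
((142.9754180908203, 195.2705078125), (41.64643859863281, 40.56001281738281), 5.19442892074585) [0.61280785 0.38157061 0.05      ]
[0.6114 0.3779 0.1682] 0.026957841288502156
```

Request:
{"method": "arm_command", "body": {"targets": [{"x":0,"y":0,"z":6,"wx":0,"wy":0,"wz":0},{"x":0,"y":0,"z":5.5,"wx":0,"wy":0,"wz":0},{"x":0,"y":0,"z":0,"wx":0,"wy":0,"wz":0},{"x":0,"y":0,"z":0,"wx":0,"wy":0,"wz":0}]}}

```text
time_s: 23.05
eef_pos: [0.6126, 0.3796, 0.0554]
eef_rot: [-180.0, -0.2, 5.1]
force: [0.5, -0.2, 0.5]
width: 0.0271
grasp_force: 40.1
```

Request:
{"method": "arm_command", "body": {"targets": [{"x":0,"y":0,"z":0,"wx":0,"wy":0,"wz":0},{"x":0,"y":0,"z":0,"wx":0,"wy":0,"wz":0},{"x":0,"y":0,"z":0,"wx":0,"wy":0,"wz":0},{"x":0,"y":0,"z":-6,"wx":0,"wy":0,"wz":0},{"x":0,"y":0,"z":-6,"wx":0,"wy":0,"wz":0},{"x":-5,"y":3,"z":-4,"wx":0,"wy":0,"wz":0},{"x":-5,"y":3,"z":0,"wx":0,"wy":0,"wz":0},{"x":0,"y":0,"z":0,"wx":0,"wy":0,"wz":0}], "fingers": 0}}

```text
time_s: 24.05
eef_pos: [0.518, 0.3113, 0.2075]
eef_rot: [-179.9, 0.3, 4.9]
force: [0.7, -0.4, 0.9]
width: 0.0428
grasp_force: 0.0
```

Run:
```python
from h import *
c=shot('wrist'); t=shot('top')
a=np.zeros((600,800,3),np.uint8); w=cv2.resize(c['image'],(400,300)); a[:300,:400]=w
a[:300,400:]=cv2.resize(t['image'][150:240,100:220],(400,300)); a[300:,:]=cv2.resize(t['image'][170:290,340:500],(800,600))[150:450]
a[300:]=cv2.resize(t['image'][180:285,200:480],(800,300)); cv2.imwrite('pics/m11.png',a[:,:,::-1])
hsv=cv2.cvtColor(t['image'],cv2.COLOR_RGB2HSV)
for n,lo,hi in(('blue',(100,130,60),(125,255,255)),('brass',(15,80,80),(35,255,255))):
    m=cv2.inRange(hsv,lo,hi); m[:,:370]=0; m[:,430:]=0; m[290:]=0; m[:100]=0
    k,l,st,ce=cv2.connectedComponentsWithStats(m)
    print(n,[(px(t,*ce[i],.024)[:2].round(4),st[i][4]) for i in range(1,k) if st[i][4]>15])
s=monitor.get_obs();print(s['eef_pos'].round(4))
```

```text
blue [(array([ 0.5972, -0.2974]), np.int32(142)), (array([ 0.435 , -0.3102]), np.int32(146))]
brass [(array([ 0.6177, -0.2889]), np.int32(41)), (array([ 0.4148, -0.3189]), np.int32(38))]
[0.5216 0.3159 0.2086]
```

View pics/m11.png

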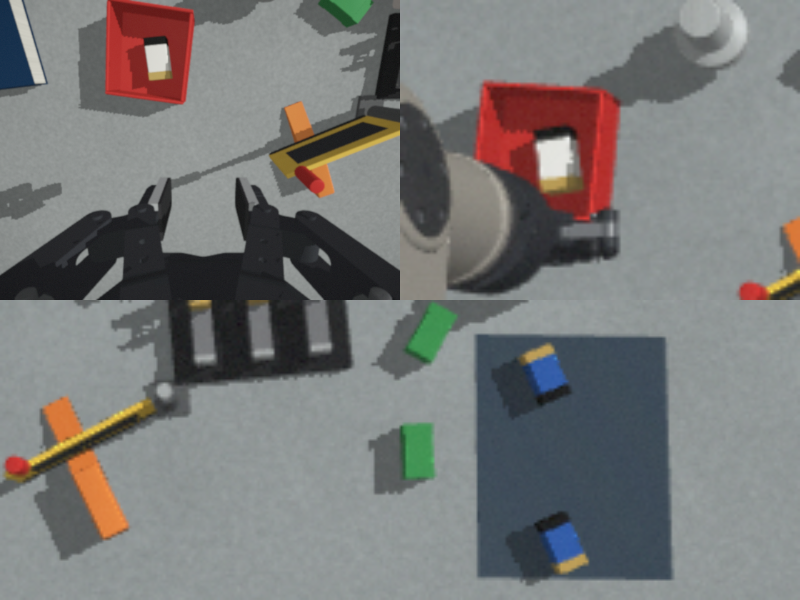

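The composite shows the spent pack lying inside the bin (crop 157,58), the gate still wedged with the wedge crossing under it, and both blue packs unmoved. Next is the near blue pack, with centre ≈ (0.435,-0.311) and yaw ≈ 22°.

Request:
{"method": "arm_command", "body": {"targets": [{"x":0,"y":0,"z":0,"wx":0,"wy":0,"wz":-8.5},{"x":0,"y":0,"z":0,"wx":0,"wy":0,"wz":-8.4},{"x":-2.87,"y":4.99,"z":0,"wx":0,"wy":0,"wz":0},{"x":-2.87,"y":4.99,"z":0,"wx":0,"wy":0,"wz":0},{"x":-2.87,"y":4.99,"z":0,"wx":0,"wy":0,"wz":0},{"x":-2.87,"y":4.99,"z":0,"wx":0,"wy":0,"wz":0},{"x":-2.87,"y":4.99,"z":0,"wx":0,"wy":0,"wz":0},{"x":-2.87,"y":4.99,"z":0,"wx":0,"wy":0,"wz":0},{"x":-2.87,"y":4.99,"z":0,"wx":0,"wy":0,"wz":0},{"x":-2.87,"y":4.99,"z":0,"wx":0,"wy":0,"wz":0},{"x":-2.87,"y":4.99,"z":0,"wx":0,"wy":0,"wz":0},{"x":-2.87,"y":4.99,"z":0,"wx":0,"wy":0,"wz":0},{"x":-2.87,"y":4.99,"z":0,"wx":0,"wy":0,"wz":0},{"x":0,"y":0,"z":3,"wx":0,"wy":0,"wz":0},{"x":0,"y":0,"z":0,"wx":0,"wy":0,"wz":0},{"x":0,"y":0,"z":0,"wx":0,"wy":0,"wz":0}], "fingers": 0.3}}

```text
time_s: 26.15
eef_pos: [0.4369, -0.3118, 0.1789]
eef_rot: [179.9, -0.0, 22.2]
force: [0.9, -0.5, -0.0]
width: 0.0556
grasp_force: 0.0
```

```bash
cat > pk.py <<'E'
from h import *
# blue packs in the wrist view: blue part's rectangle, brass centre -> yaw, centre
c=shot('wrist'); hsv=cv2.cvtColor(c['image'],cv2.COLOR_RGB2HSV)
def comps(lo,hi,a):
    m=cv2.inRange(hsv,lo,hi); k,l,st,ce=cv2.connectedComponentsWithStats(m)
    return [np.argwhere(l==i)[:,::-1].astype(np.float32) for i in range(1,k) if st[i][4]>a]
B=comps((108,170,60),(125,255,255),300); Y=comps((15,80,80),(35,255,255),60)
W=lambda P,z=.024:np.array([px(c,*q,z)[:2] for q in P])
for b in B:
    r=cv2.minAreaRect(W(b).astype(np.float32)); print('blue',len(b),b.mean(0).round(0),'rect',np.round(r[0],4),np.round(r[1],4),round(r[2],1))
for y in Y:
    w=W(y).astype(np.float32); r=cv2.minAreaRect(w); print('brass',len(y),y.mean(0).round(0),np.round(r[0],4),np.round(r[1],4),round(r[2],1))
s=monitor.get_obs();print(s['eef_pos'].round(4),s['eef_rot'].round(2),s['width'].round(4))
E
python3 pk.py
```

```text
blue 767 [284. 193.] rect [ 0.4363 -0.3137] [0.0293 0.026 ] 22.2
brass 263 [285. 216.] [ 0.4153 -0.3223] [0.0081 0.0282] 22.2Traceback (most recent call last):
  File "pk.py", line 13, in <module>
    s=monitor.get_obs();print(s['eef_pos'].round(4),s['eef_rot'].round(2),s['width'].round(4))
                                                                          ^^^^^^^^^^^^^^^^
AttributeError: 'float' object has no attribute 'round'
```

Request:
{"method": "arm_command", "body": {"targets": [{"x":-0.15,"y":0.1,"z":5.5,"wx":0,"wy":0,"wz":0},{"x":0,"y":0,"z":5.5,"wx":0,"wy":0,"wz":0},{"x":0,"y":0,"z":4,"wx":0,"wy":0,"wz":0},{"x":0,"y":0,"z":2.2,"wx":0,"wy":0,"wz":0},{"x":0,"y":0,"z":0,"wx":0,"wy":0,"wz":0}]}}

```text
time_s: 26.82
eef_pos: [0.435, -0.3122, 0.0057]
eef_rot: [-179.9, 0.0, 22.2]
force: [0.7, 0.3, 1.3]
width: 0.0557
grasp_force: 0.0
```

Request:
{"method": "arm_command", "body": {"targets": [{"x":0,"y":0,"z":0,"wx":0,"wy":0,"wz":0},{"x":0,"y":0,"z":0,"wx":0,"wy":0,"wz":0},{"x":0,"y":0,"z":0,"wx":0,"wy":0,"wz":0},{"x":0,"y":0,"z":0,"wx":0,"wy":0,"wz":0},{"x":0,"y":0,"z":0,"wx":0,"wy":0,"wz":0}], "fingers": -1, "squeeze": 50}}

```text
time_s: 27.45
eef_pos: [0.436, -0.3142, 0.0079]
eef_rot: [179.9, -0.2, 22.1]
force: [0.8, 1.4, 7.1]
width: 0.0268
grasp_force: 50.3
```

```bash
sed -i "s/s\['width'\].round(4)/s['width'],s['force']/" pk.py; python3 pk.py
```

```text
brass 1061 [284. 324.] [ 0.4162 -0.3236] [0.009  0.0282] 22.0
[ 0.436  -0.3141  0.0079] [ 1.7987e+02 -1.7000e-01  2.2080e+01] 0.026718725090152967 [0.71776228 0.46916377 6.76742739]
```

Request:
{"method": "arm_command", "body": {"targets": [{"x":0,"y":0,"z":-5.4,"wx":0,"wy":0,"wz":0},{"x":0,"y":0,"z":-5.4,"wx":0,"wy":0,"wz":0},{"x":0,"y":0,"z":-5.4,"wx":0,"wy":0,"wz":0},{"x":0,"y":0,"z":0,"wx":0,"wy":0,"wz":8.3},{"x":0,"y":0,"z":0,"wx":0,"wy":0,"wz":8.3},{"x":3.73,"y":-3.6,"z":0,"wx":0,"wy":0,"wz":0},{"x":3.73,"y":-3.6,"z":0,"wx":0,"wy":0,"wz":0},{"x":3.73,"y":-3.6,"z":0,"wx":0,"wy":0,"wz":0},{"x":3.73,"y":-3.6,"z":0,"wx":0,"wy":0,"wz":0},{"x":3.73,"y":-3.6,"z":0,"wx":0,"wy":0,"wz":0},{"x":3.73,"y":-3.6,"z":0,"wx":0,"wy":0,"wz":0},{"x":0,"y":0,"z":4,"wx":0,"wy":0,"wz":0},{"x":0,"y":0,"z":2,"wx":0,"wy":0,"wz":0},{"x":0,"y":0,"z":0,"wx":0,"wy":0,"wz":0},{"x":0,"y":0,"z":0,"wx":0,"wy":0,"wz":0}]}}

```text
time_s: 29.38
eef_pos: [0.637, -0.0785, 0.1095]
eef_rot: [180.0, -0.1, 5.3]
force: [-0.2, 1.2, -0.2]
width: 0.0268
grasp_force: 49.9
```

```bash
python3 pk.py
python3 - <<'E'
from h import *
s=monitor.get_obs()
b=np.array([.6471,-.0766]); e=np.array([.9954,.0958]); d=s['eef_pos'][:2]-b; print('in bay2', d@e, d@[-e[1],e[0]], s['eef_pos'][2])
E
```

```text
blue 3925 [284. 280.] rect [ 0.5817 -0.0847] [0.0566 0.0487] 4.9
blue 1200 [541. 285.] rect [ 0.5984 -0.2867] [0.0434 0.0296] 18.5
brass 418 [191. 178.] [ 0.6579 -0.0107] [0.0089 0.0312] 7.8
brass 365 [280. 177.] [ 0.6647 -0.0738] [0.0095 0.0246] 6.0
brass 477 [105. 179.] [0.6505 0.0513] [0.0089 0.0388] 11.4
brass 960 [541. 255.] [ 0.6208 -0.2786] [0.024  0.0315] 21.3
brass 234 [ 26. 308.] [0.5375 0.1217] [0.0042 0.0526] 28.6
brass 1068 [285. 324.] [ 0.5424 -0.0886] [0.0172 0.0505] 5.4
[ 0.6372 -0.0784  0.1098] [ 1.7997e+02 -1.4000e-01  5.3600e+00] 0.026716370666812206 [-0.73971953 -0.08811041 -1.00828217]
in bay2 -0.01000642303412903 -0.0008069090975672676 0.10975736871009857
```

Run:
```python
from h import *
c=shot('wrist'); b=np.array([.6471,-.0766]); e=np.array([.9954,.0958])
for u,v in((191,178),(280,177),(105,179)):
    for z in(.055,.06):
        d=px(c,u,v,z)[:2]-b; print(u,z,(1000*d@e).round(1),(1000*d@[-e[1],e[0]]).round(1))
print(c['origin'])
```

```text
191 0.055 22.8 56.3
191 0.06 23.7 54.9
280 0.055 23.3 0.8
280 0.06 24.3 0.7
105 0.055 22.3 110.2
105 0.06 23.2 107.3
[ 0.70659234 -0.07291005  0.25304721]
```

Request:
{"method": "arm_command", "body": {"targets": [{"x":0,"y":-0.1,"z":3,"wx":0,"wy":0,"wz":0},{"x":0,"y":0,"z":2.2,"wx":0,"wy":0,"wz":0},{"x":0,"y":0,"z":0.5,"wx":0,"wy":0,"wz":0},{"x":0,"y":0,"z":0,"wx":0,"wy":0,"wz":0}]}}

```text
time_s: 29.98
eef_pos: [0.6368, -0.0764, 0.0514]
eef_rot: [180.0, -0.0, 5.4]
force: [0.9, -0.4, -0.8]
width: 0.027
grasp_force: 50.0
```

Request:
{"method": "arm_command", "body": {"targets": [{"x":0.5,"y":0,"z":0,"wx":0,"wy":0,"wz":0},{"x":0.5,"y":0,"z":0,"wx":0,"wy":0,"wz":0},{"x":0.3,"y":0,"z":0,"wx":0,"wy":0,"wz":0},{"x":0,"y":0,"z":0,"wx":0,"wy":0,"wz":0}]}}

```text
time_s: 30.48
eef_pos: [0.6489, -0.0751, 0.0511]
eef_rot: [-180.0, 0.1, 5.4]
force: [-4.1, 0.9, 0.3]
width: 0.027
grasp_force: 50.1
```

```bash
cat > bay.py <<'E'
from h import *
import sys
s=monitor.get_obs(); b=np.array([[.6417,-.0209],[.6471,-.0766]][int(sys.argv[1])-1]); e=np.array([.9954,.0958]); d=s['eef_pos'][:2]-b
print('in bay', (1000*d@e).round(1), (1000*d@[-e[1],e[0]]).round(1), s['eef_pos'][2].round(4), s['eef_rot'].round(1), s['force'].round(1))
E
python3 bay.py 2; python3 pk.py | grep brass
```

```text
in bay 1.9 1.3 0.0511 [-1.8e+02  1.0e-01  5.4e+00] [-4.1  0.9  0.3]
brass 836 [284. 212.] [ 0.6693 -0.0738] [0.0138 0.0262] 5.5
brass 1095 [ 47. 228.] [0.6451 0.0563] [0.0123 0.0483] 16.9
brass 980 [164. 227.] [ 0.6525 -0.0085] [0.0141 0.0371] 14.4
brass 1079 [285. 324.] [ 0.5961 -0.0814] [0.0128 0.0376] 5.5
```

The spring reads 4.1 N, so it is compressed 8 mm and the pack is about 2 mm clear of the lip. I'll lower it.

Request:
{"method": "arm_command", "body": {"targets": [{"x":0.12,"y":0.05,"z":0,"wx":0,"wy":0,"wz":0},{"x":0,"y":0,"z":0.4,"wx":0,"wy":0,"wz":0},{"x":0,"y":0,"z":0.4,"wx":0,"wy":0,"wz":0},{"x":0,"y":0,"z":0.2,"wx":0,"wy":0,"wz":0},{"x":0,"y":0,"z":0,"wx":0,"wy":0,"wz":0}]}}

```text
time_s: 31.15
eef_pos: [0.6502, -0.0753, 0.0405]
eef_rot: [-180.0, 0.1, 5.4]
force: [-4.0, -1.5, -2.3]
width: 0.027
grasp_force: 49.9
```

```bash
python3 bay.py 2
```

```text
in bay 3.2 1.0 0.0405 [-1.8e+02  1.0e-01  5.4e+00] [-4.  -1.5 -2.3]
```

Request:
{"method": "arm_command", "body": {"targets": [{"x":0,"y":0,"z":0.1,"wx":0,"wy":0,"wz":0},{"x":0,"y":0,"z":0.1,"wx":0,"wy":0,"wz":0},{"x":0,"y":0,"z":0,"wx":0,"wy":0,"wz":0}]}}

```text
time_s: 31.52
eef_pos: [0.6508, -0.0753, 0.04]
eef_rot: [-180.0, -0.0, 5.4]
force: [-5.5, 0.4, 4.6]
width: 0.0268
grasp_force: 50.7
```

It is on the floor, with upward force now. Release and rise.

Request:
{"method": "arm_command", "body": {"targets": [{"x":0,"y":0,"z":0,"wx":0,"wy":0,"wz":0},{"x":0,"y":0,"z":0,"wx":0,"wy":0,"wz":0},{"x":0,"y":0,"z":0,"wx":0,"wy":0,"wz":0},{"x":0,"y":0,"z":-3,"wx":0,"wy":0,"wz":0},{"x":0,"y":0,"z":-5,"wx":0,"wy":0,"wz":0},{"x":0,"y":0,"z":-5,"wx":0,"wy":0,"wz":0},{"x":-5,"y":0,"z":-3,"wx":0,"wy":0,"wz":0},{"x":-5,"y":0,"z":0,"wx":0,"wy":0,"wz":0},{"x":0,"y":0,"z":0,"wx":0,"wy":0,"wz":0},{"x":0,"y":0,"z":0,"wx":0,"wy":0,"wz":0}], "fingers": 0}}

```text
time_s: 32.78
eef_pos: [0.5522, -0.0841, 0.1994]
eef_rot: [-180.0, -0.1, 5.5]
force: [0.4, 1.2, 0.1]
width: 0.0424
grasp_force: 0.0
```

```bash
sed 's/\.024/.056/g' pk.py > pkb.py; python3 pkb.py; python3 g.py
python3 - <<'E'
from h import *
for b in ([.6417,-.0209],[.6471,-.0766]):
  print('expect brass centre', np.array(b)-.0215*np.array([.9954,.0958]))
t=shot('top'); hsv=cv2.cvtColor(t['image'],cv2.COLOR_RGB2HSV)
for n,lo,hi in(('blue',(100,130,60),(125,255,255)),('brass',(15,80,80),(35,255,255))):
    m=cv2.inRange(hsv,lo,hi); m[:,:370]=0; m[:,430:]=0; m[290:]=0; m[:100]=0
    k,l,st,ce=cv2.connectedComponentsWithStats(m)
    print(n,[(px(t,*ce[i],.024)[:2].round(4),st[i][4]) for i in range(1,k) if st[i][4]>15])
E
```

```text
blue 927 [497. 166.] rect [ 0.6004 -0.273 ] [0.0318 0.0338] 22.6
brass 1017 [532.  38.] [ 0.7005 -0.2737] [0.0518 0.0348] 23.2
brass 187 [284.  46.] [ 0.6764 -0.0728] [0.0059 0.0212] 5.5
brass 298 [217.  57.] [ 0.6629 -0.0188] [0.009  0.0246] 5.5
brass 322 [151.  58.] [0.6563 0.0353] [0.0082 0.0286] 2.6
brass 428 [286. 111.] [ 0.6262 -0.0793] [0.0098 0.0292] 5.5
brass 553 [497. 140.] [ 0.6194 -0.2658] [0.0129 0.037 ] 21.9
brass 836 [ 36. 196.] [0.5285 0.1442] [0.0102 0.0822] 28.3
brass 171 [ 73. 237.] [0.4914 0.1107] [0.0449 0.004 ] 26.6
[ 0.5526 -0.0841  0.1994] [ 1.7998e+02 -9.0000e-02  5.5300e+00] 0.04246407379953103 [-0.65300249  0.83348265 -0.14971704]
handle [0.496 0.194 0.13 ] 39 0.142 117.5
[ 0.55267051 -0.08424222  0.19928829] [-0.15337506  0.31878853 -0.27949813]
expect brass centre [ 0.6202989 -0.0229597]
expect brass centre [ 0.6256989 -0.0786597]
blue [(array([ 0.5972, -0.2974]), np.int32(142))]
brass [(array([ 0.6177, -0.2889]), np.int32(41))]
```

Bay2's brass end is at (0.6262,-0.0793), against (0.6257,-0.0787) expected, so it is seated. The gate is still at 117.5°. Now the far pack.

Request:
{"method": "arm_command", "body": {"targets": [{"x":0,"y":0,"z":0,"wx":0,"wy":0,"wz":-8.3},{"x":0,"y":0,"z":0,"wx":0,"wy":0,"wz":-8.3},{"x":-0.95,"y":5.36,"z":0,"wx":0,"wy":0,"wz":0},{"x":-0.95,"y":5.36,"z":0,"wx":0,"wy":0,"wz":0},{"x":-0.95,"y":5.36,"z":0,"wx":0,"wy":0,"wz":0},{"x":-0.95,"y":5.36,"z":0,"wx":0,"wy":0,"wz":0},{"x":0,"y":0,"z":2,"wx":0,"wy":0,"wz":0},{"x":0,"y":0,"z":0,"wx":0,"wy":0,"wz":0},{"x":0,"y":0,"z":0,"wx":0,"wy":0,"wz":0}], "fingers": 0.3}}

```text
time_s: 34.05
eef_pos: [0.5973, -0.2959, 0.1788]
eef_rot: [-179.9, -0.0, 22.2]
force: [0.2, -0.3, -0.4]
width: 0.0556
grasp_force: 0.0
```

```bash
python3 pk.py
```

```text
blue 1585 [36. 30.] rect [ 0.6472 -0.0528] [0.0353 0.0284] 6.4
blue 720 [65. 39.] rect [ 0.6497 -0.0766] [0.0345 0.0137] 6.2
blue 803 [289. 193.] rect [ 0.5981 -0.3013] [0.0307 0.0261] 25.0
brass 788 [43. 64.] [ 0.6229 -0.0639] [0.0118 0.0491] 7.2
brass 274 [312.  88.] [ 0.6949 -0.2861] [0.0553 0.0207] 62.7
brass 397 [289. 168.] [ 0.6202 -0.2923] [0.0122 0.0281] 23.2
[ 0.5974 -0.2961  0.1793] [-1.7998e+02 -4.0000e-02  2.2200e+01] 0.055105220858332124 [-0.22739457  0.10632046  0.84064065]
```

Request:
{"method": "arm_command", "body": {"targets": [{"x":-0.13,"y":0.45,"z":5.5,"wx":0,"wy":0,"wz":-0.5},{"x":0,"y":0,"z":5.5,"wx":0,"wy":0,"wz":0},{"x":0,"y":0,"z":4,"wx":0,"wy":0,"wz":0},{"x":0,"y":0,"z":2.1,"wx":0,"wy":0,"wz":0},{"x":0,"y":0,"z":0,"wx":0,"wy":0,"wz":0}]}}

```text
time_s: 34.72
eef_pos: [0.597, -0.3013, 0.0076]
eef_rot: [-179.9, 0.0, 22.6]
force: [-0.3, -0.2, 0.9]
width: 0.0556
grasp_force: 0.0
```

Request:
{"method": "arm_command", "body": {"targets": [{"x":0,"y":0,"z":0,"wx":0,"wy":0,"wz":0},{"x":0,"y":0,"z":0,"wx":0,"wy":0,"wz":0},{"x":0,"y":0,"z":0,"wx":0,"wy":0,"wz":0},{"x":0,"y":0,"z":0,"wx":0,"wy":0,"wz":0},{"x":0,"y":0,"z":0,"wx":0,"wy":0,"wz":0}], "fingers": -1, "squeeze": 50}}

```text
time_s: 35.35
eef_pos: [0.5984, -0.3034, 0.0106]
eef_rot: [179.8, -0.2, 22.5]
force: [0.1, 0.9, 6.1]
width: 0.0265
grasp_force: 51.3
```

```bash
python3 pk.py
```

```text
blue 2905 [285. 278.] rect [ 0.5998 -0.3041] [0.0313 0.0271] 23.1
brass 3178 [351.  52.] [ 0.6937 -0.2962] [0.0581 0.0203] 87.6
brass 2290 [284. 222.] [ 0.6228 -0.2942] [0.0157 0.0287] 23.5
[ 0.5984 -0.3034  0.0106] [ 1.7984e+02 -1.7000e-01  2.2550e+01] 0.026615875750182094 [-0.90074748  0.04043682  6.50488977]
```

Request:
{"method": "arm_command", "body": {"targets": [{"x":0,"y":0,"z":-5.4,"wx":0,"wy":0,"wz":0},{"x":0,"y":0,"z":-5.4,"wx":0,"wy":0,"wz":0},{"x":0,"y":0,"z":-5.4,"wx":0,"wy":0,"wz":0},{"x":0,"y":0,"z":0,"wx":0,"wy":0,"wz":-10.2},{"x":0,"y":0,"z":0,"wx":0,"wy":0,"wz":-10.2},{"x":0,"y":0,"z":0,"wx":0,"wy":0,"wz":-10.2},{"x":0,"y":0,"z":0,"wx":0,"wy":0,"wz":-10.2},{"x":0,"y":0,"z":0,"wx":0,"wy":0,"wz":-10.2},{"x":0,"y":0,"z":0,"wx":0,"wy":0,"wz":-10.2},{"x":0,"y":0,"z":0,"wx":0,"wy":0,"wz":-10.2},{"x":0,"y":0,"z":0,"wx":0,"wy":0,"wz":-10.2},{"x":0,"y":0,"z":0,"wx":0,"wy":0,"wz":-10.2},{"x":0,"y":0,"z":0,"wx":0,"wy":0,"wz":-10.2},{"x":0,"y":0,"z":0,"wx":0,"wy":0,"wz":-10.2},{"x":0,"y":0,"z":0,"wx":0,"wy":0,"wz":-10.2},{"x":0,"y":0,"z":0,"wx":0,"wy":0,"wz":-10.2},{"x":0,"y":0,"z":0,"wx":0,"wy":0,"wz":-10.2},{"x":0,"y":0,"z":0,"wx":0,"wy":0,"wz":-10.2},{"x":0,"y":0,"z":0,"wx":0,"wy":0,"wz":-10},{"x":0,"y":0,"z":0,"wx":0,"wy":0,"wz":0}]}}

```text
time_s: 37.9
eef_pos: [0.5966, -0.3028, 0.1704]
eef_rot: [180.0, 0.0, -174.6]
force: [-0.1, 0.8, -0.9]
width: 0.0266
grasp_force: 50.3
```

Run:
```python
from h import *
s=monitor.get_obs(); print(s['eef_pos'],s['eef_rot'],s['width'])
b=np.array([.6417,-.0209])-.008*np.array([.9954,.0958])+.0005*np.array([-.0958,.9954])
rows([[*b,s['eef_pos'][2]]],s['eef_rot'][2],s['eef_pos'])
```

```text
[ 0.59655196 -0.3028358   0.17042654] [ 1.79998950e+02  2.16609281e-02 -1.74611872e+02] 0.026623449295008966
[-6.34, 27.69, 0.0] [ 0.634 -0.021  0.17 ]
```

Request:
{"method": "arm_command", "body": {"targets": [{"x":-1.27,"y":5.54,"z":0,"wx":0,"wy":0,"wz":0},{"x":-1.27,"y":5.54,"z":0,"wx":0,"wy":0,"wz":0},{"x":-1.27,"y":5.54,"z":0,"wx":0,"wy":0,"wz":0},{"x":-1.27,"y":5.54,"z":0,"wx":0,"wy":0,"wz":0},{"x":-1.27,"y":5.53,"z":0,"wx":0,"wy":0,"wz":0},{"x":0,"y":0,"z":4,"wx":0,"wy":0,"wz":0},{"x":0,"y":0,"z":2,"wx":0,"wy":0,"wz":0},{"x":0,"y":0,"z":0,"wx":0,"wy":0,"wz":0},{"x":0,"y":0,"z":0,"wx":0,"wy":0,"wz":0}]}}

```text
time_s: 39.02
eef_pos: [0.6342, -0.0211, 0.1113]
eef_rot: [-180.0, 0.1, -174.6]
force: [-0.4, -0.2, -1.4]
width: 0.027
grasp_force: 50.3
```

```bash
python3 bay.py 1
```

```text
in bay -7.5 0.5 0.1113 [-1.800e+02  1.000e-01 -1.746e+02] [-0.4 -0.2 -1.4]
```

Request:
{"method": "arm_command", "body": {"targets": [{"x":0,"y":0,"z":3,"wx":0,"wy":0,"wz":0},{"x":0,"y":0,"z":2.1,"wx":0,"wy":0,"wz":0},{"x":0,"y":0,"z":0.5,"wx":0,"wy":0,"wz":0},{"x":0,"y":0,"z":0,"wx":0,"wy":0,"wz":0}]}}

```text
time_s: 39.52
eef_pos: [0.6342, -0.0209, 0.0552]
eef_rot: [-180.0, 0.1, -174.5]
force: [-0.5, -0.8, 0.2]
width: 0.0268
grasp_force: 50.3
```

Request:
{"method": "arm_command", "body": {"targets": [{"x":-0.5,"y":0,"z":0,"wx":0,"wy":0,"wz":0},{"x":-0.5,"y":0,"z":0,"wx":0,"wy":0,"wz":0},{"x":-0.3,"y":0,"z":0,"wx":0,"wy":0,"wz":0},{"x":0,"y":0,"z":0,"wx":0,"wy":0,"wz":0}]}}

```text
time_s: 40.02
eef_pos: [0.6455, -0.0196, 0.0539]
eef_rot: [180.0, -0.1, -174.5]
force: [-4.0, 0.3, 1.7]
width: 0.0265
grasp_force: 50.6
```

```bash
python3 bay.py 1
```

```text
in bay 3.9 1.0 0.0539 [ 1.800e+02 -1.000e-01 -1.745e+02] [-4.   0.3  1.7]
```

Request:
{"method": "arm_command", "body": {"targets": [{"x":-0.12,"y":-0.05,"z":0,"wx":0,"wy":0,"wz":0},{"x":0,"y":0,"z":0.4,"wx":0,"wy":0,"wz":0},{"x":0,"y":0,"z":0.4,"wx":0,"wy":0,"wz":0},{"x":0,"y":0,"z":0.2,"wx":0,"wy":0,"wz":0},{"x":0,"y":0,"z":0,"wx":0,"wy":0,"wz":0}]}}

```text
time_s: 40.65
eef_pos: [0.6466, -0.02, 0.0434]
eef_rot: [180.0, -0.1, -174.5]
force: [-5.3, -0.5, -0.6]
width: 0.027
grasp_force: 50.4
```

Request:
{"method": "arm_command", "body": {"targets": [{"x":0,"y":0,"z":0.1,"wx":0,"wy":0,"wz":0},{"x":0,"y":0,"z":0.1,"wx":0,"wy":0,"wz":0},{"x":0,"y":0,"z":0,"wx":0,"wy":0,"wz":0}]}}

```text
time_s: 41.02
eef_pos: [0.6473, -0.0199, 0.0426]
eef_rot: [180.0, -0.0, -174.5]
force: [-6.0, 0.2, 3.8]
width: 0.0267
grasp_force: 50.9
```

Floor reached at the expected 0.0426. Release, rise and move aside for the check.

Request:
{"method": "arm_command", "body": {"targets": [{"x":0,"y":0,"z":0,"wx":0,"wy":0,"wz":0},{"x":0,"y":0,"z":0,"wx":0,"wy":0,"wz":0},{"x":0,"y":0,"z":0,"wx":0,"wy":0,"wz":0},{"x":0,"y":0,"z":-3,"wx":0,"wy":0,"wz":0},{"x":0,"y":0,"z":-5,"wx":0,"wy":0,"wz":0},{"x":0,"y":0,"z":-5,"wx":0,"wy":0,"wz":0},{"x":0,"y":-3,"z":-3,"wx":0,"wy":0,"wz":0},{"x":0,"y":-3,"z":0,"wx":0,"wy":0,"wz":0},{"x":0,"y":0,"z":0,"wx":0,"wy":0,"wz":0},{"x":0,"y":0,"z":0,"wx":0,"wy":0,"wz":0}], "fingers": 0}}

```text
time_s: 42.28
eef_pos: [0.6534, -0.0785, 0.2017]
eef_rot: [179.9, -0.0, -174.4]
force: [-0.6, 1.0, -0.8]
width: 0.0427
grasp_force: 0.0
```

```bash
python3 pkb.py; python3 g.py
python3 - <<'E'
from h import *
c=shot('side'); hsv=cv2.cvtColor(c['image'],cv2.COLOR_RGB2HSV)
for n,lo,hi in(('blue',(100,130,40),(125,255,255)),('brass',(15,80,80),(35,255,255)),('orange',(5,150,60),(14,255,255))):
    k,l,st,ce=cv2.connectedComponentsWithStats(cv2.inRange(hsv,lo,hi)); print(n,[(ce[i].round(0).tolist(),int(st[i][4])) for i in range(1,k) if st[i][4]>20])
e=np.array([.9954,.0958])
for b in ([.6417,-.0209],[.6471,-.0766]): print('exp px blue', proj(c,[*b,.056]).round(0),'brass',proj(c,[*(np.array(b)-.022*e),.056]).round(0))
E
```

```text
blue 1006 [346. 188.] rect [ 0.6422 -0.0238] [0.0319 0.0312] 5.6
blue 874 [287. 189.] rect [ 0.6493 -0.0765] [0.0301 0.0269] 5.6
brass 183 [541.  22.] [0.493  0.1125] [0.0356 0.0032] 26.9
brass 1164 [525.  89.] [0.5469 0.1092] [0.0226 0.0744] 28.7
brass 418 [287. 163.] [ 0.6252 -0.0798] [0.0126 0.0299] 4.9
brass 437 [347. 163.] [ 0.6197 -0.026 ] [0.0117 0.0336] 5.6
brass 699 [ 75. 219.] [ 0.698  -0.2756] [0.0513 0.0363] 30.6
brass 302 [406. 208.] [0.6557 0.0352] [0.0289 0.0112] 88.2
brass 143 [289. 218.] [ 0.6768 -0.0728] [0.0059 0.0217] 5.6
brass 154 [348. 217.] [ 0.6704 -0.0174] [0.0059 0.0239] 5.6
[ 0.6533 -0.0778  0.2016] [ 1.7992e+02 -2.0000e-02 -1.7435e+02] 0.04311885405022378 [-0.787264   -0.04799577 -0.53552956]
handle [0.496 0.194 0.13 ] 40 0.142 117.5
[ 0.65333496 -0.07761273  0.20156814] [ 0.62565891 -0.1020917  -0.89380477]
blue [([210.0, 114.0], 1101), ([320.0, 215.0], 133), ([334.0, 226.0], 135)]
brass [([253.0, 191.0], 528), ([311.0, 201.0], 50), ([312.0, 219.0], 74), ([326.0, 231.0], 76)]
orange [([239.0, 212.0], 377), ([408.0, 278.0], 86)]
exp px blue [318. 212.] brass [312. 215.]
exp px blue [332. 224.] brass [325. 227.]
```

Both packs are seated: brass ends at the lips and both spring plates pressed back alike. The gate still reads 117.5° with the wedge under it. Handing in.

```bash
python3 -c "
from h import *
print(manip.hand_in())"
```

```text
the job is handed in; nothing more can be done
None
```

The job is handed in at about 42 s: the gate is at its open stop with the wedge under it, the one spent pack is in the bin, and both blue packs are seated in bays 1 and 2; the panel's lift was never read directly, but geometry and push force put it at 3–4 mm, and no verdict came back.

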